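# Unload a tilting stencil tray of tiles

## Robot

A 6-joint arm with a two-finger parallel gripper is mounted at the origin on the work surface. World frame = base frame: x ahead of the robot, y to its left, z up, the work surface at z = 0. Lengths are in mm, angles in rad, forces in N, time in s.
With the tool pointing down it reaches from about 375 to 750 mm from the base axis. Payload 9 kg.
Tool frame: the origin (TCP) lies between the finger pads; the fingertips stand 17 mm ahead of it and the grasp point (between the pads) lies 2 mm behind it; x points along the fingers, y is the direction in which the jaws open and shut, and the axes are right-handed (so a half turn about x gives the same grasp; the last joint's range is limited). The gripper opens to 85 mm and grips with 20 to 120 N. Pads are 22 mm wide; open, the fingers measure 114 mm over their backs; the gripper's body (76 mm by 85 mm) begins 54 mm behind the grasp point. The pads swing forward as they close: fully open they stand 13 mm farther back than shut.
Start: joints at [1.029, 0.104, 0.097, 1.564, 0, 1.353], TCP at [190.907, 568.849, 248.331] pointing down, gripper open.
Joint ranges: [-2.99, 2.99], [-0.84, 1.86], [-1.1, 1.16], [-1.84, 2.11], [-1.51, 1.56], [-3.14, 3.14]. Speed limits (rad/s): [2.22, 2.22, 2.57, 3.14, 3.14, 3.14].

## Interface

Orientations are given as a unit quaternion [w, x, y, z].
In Python, from station import readout, cams, bot gives the robot as it stands.
- The arm moves only by the tool move_arm, never from a script. Its argument "rows" is a list of rows, each an object with "delta_pos": the shift along the tool's x, y, z in mm, a list of three; "spin": the turn about the tool's x in rad; "jaw": the opening, from 0 (shut) to 1 (fully open). A call has 1 to 12 rows; each row shifts and turns the pose as measured when the row begins, along the tool's axes as they then stand; what a row does not reach is not made up. A row lasts 1/8 s, in which the tool goes at most 62.5 mm and 10.7 degrees, less where a joint would pass 70% of its speed; a pose out of reach is approached as far as the arm can. A call with a gripper value outside its range is refused whole. The fingers move at their own pace and stop on an object; the grip force is fixed at half the most. Time passes only in rows, so rows that do not move let the fingers close. It gives the time, the measured TCP pose, the force and the opening at its end, in the units of the state.
- readout.sense(): the state, without advancing time (a new reading comes with each control period).
- cams.camera(name): name is "side" or "top" or "wrist"; returns the picture (480x640x3 uint8, red, green, blue); there is no depth.
- cams.get_calibration(name): a dict with "K" (3x3 intrinsics, pixels), "eye" and "rotation" of the camera in the world. Camera axes: x right, y up, looking along -z (the intrinsics and any distortion apply to the point x, -y, -z); pixel columns grow to the right and rows downward; lengths in mm; the calibration is good to about 2 mm. A picture is of the moment at which its call begins: read the wrist's pose just before it. get_calibration takes no time and is no camera call; for the wrist camera it gives the pose at the moment of the call.
- bot.hand_in(): hands the job in, once; it reports no verdict.
The state is a dict: "time": time; "joint_pos": joint angles; "qvel": joint speeds; "joint_efforts": joint torques, N m; "tcp_pos": TCP position; "eef_rot": TCP orientation; "wrist_force": force on the tool from outside, world axes, zero at the start; "torque": the same for the moment, N m; "finger_gap": opening from 0.0 (shut) to 1.0 (fully open).
Only numpy, scipy, OpenCV 4.12 (cv2) and the standard library are available. Lean on these libraries where they do the work, as an engineer would, in place of code of your own. Each camera call takes 0.05 s, during which the arm holds its last target. There are 200 camera calls.

## Task

The tiles in the spray tray have been sprayed. Lift the stencil plate straight up off its two dowels, keeping it level, and lay it flat, handle up, on the newspaper; then tip the tray up by its side handle to 60 degrees on the scale and leave it there while you take each tile by its top edge and stand it gently, without dropping it, upright on its short end in the drying rack, one tile to a slot. When all the tiles are in the rack, lower the tray fully back down, and leave the other things on the bench alone.

Things in the scene. Friction and masses are not known exactly. Their poses are not given: they have to be found in the camera images.
- base: Fixed plywood base of the tilting spray tray, about 170 (x) by 330 mm (y). Origin: middle of its underside on the bench; z up. The tray's hinge runs along its y at the far (+x) side. A quarter-circle aluminium scale, radius 103 mm about the hinge, stands outside the tray's +y end; its long thick black mark is at 60 degrees.
- tray (a joint): Tray angle, rad: 0 = level on its stop, growing as the near (-x) edge swings up about the hinge; 60 degrees = 1.047; end 1.5. A stiff friction hinge (0.9 N m) keeps it where it is left: 8 to 13 N at the handle lifts it, and it must be pushed down again. Tray 308 mm wide, hinge axis to near edge 148 mm, open at the near edge; cheeks 24 mm wide at both ends.
- hinge (a point): Middle of the hinge axis, 75 mm to the +x of base's origin, 35 mm above the bench; axes as base, the hinge runs along y. With the tray level its floor top is 10 mm above this point; a lip along the hinge has its inner face 12 mm to the -x and rises 16 mm above the floor, as do the end cheeks.
- tray_grip (a point): Middle of the tray's handle, a dark round wooden grip 18 mm in diameter, 70 mm long, that turns freely on its spindle and sticks out sideways (-y) at the near corner, parallel to the hinge. The point moves and turns with the tray. Level, it is 135 mm to the -x of the hinge axis and 12 mm above it (47 mm above the bench), 205 mm to the -y of hinge.
- tray_seat (a point): Middle of the plane on the tray's cheeks where the stencil plate rests: 26 mm above and 78 mm to the -x of the hinge axis when level; moves with the tray. Two steel dowels, 10 mm in diameter, stand 24 mm high from this plane, 142 mm to either side in y. The tray floor has four open notches, 42 mm wide and 64 mm long, from its near edge, one behind each tile.
- stencil: Aluminium plate 140 (x) by 308 (y) by 6 mm, about 0.45 kg, with four 70 by 33 mm windows and two dowel holes, 1 mm wider than the dowels. Origin: middle of its underside; z up. A wooden grip rib in the middle, 100 mm along x, 18 mm thick in y, reaches from 6 to 48 mm above the origin; the plate balances there. It starts with its origin at tray_seat.
- tile1: Terracotta tile 110 (x) by 45 (y) by 14 mm (z), 0.14 kg, origin at its centre; may be absent. Starts flat on the tray floor 93 mm to the +y of the middle, +x end some 2 mm from the lip. With the tray tipped it rests on the lip, -x end up; the upper 38 mm has the open notch behind it, so it can be pinched through its thickness.
- tile2: Terracotta tile 110 (x) by 45 (y) by 14 mm (z), 0.14 kg, origin at its centre; may be absent. Starts flat on the tray floor 31 mm to the +y of the middle, +x end some 2 mm from the lip. With the tray tipped it rests on the lip, -x end up; the upper 38 mm has the open notch behind it, so it can be pinched through its thickness.
- tile3: Terracotta tile 110 (x) by 45 (y) by 14 mm (z), 0.14 kg, origin at its centre; may be absent. Starts flat on the tray floor 31 mm to the -y of the middle, +x end some 2 mm from the lip. With the tray tipped it rests on the lip, -x end up; the upper 38 mm has the open notch behind it, so it can be pinched through its thickness.
- tile4: Terracotta tile 110 (x) by 45 (y) by 14 mm (z), 0.14 kg, origin at its centre; may be absent. Starts flat on the tray floor 93 mm to the -y of the middle, +x end some 2 mm from the lip. With the tray tipped it rests on the lip, -x end up; the upper 38 mm has the open notch behind it, so it can be pinched through its thickness.
- rack: Loose wooden drying rack, 212 (x) by 64 mm (y), 0.7 kg; may get knocked. Origin: middle of its underside; z up. Base board 14 mm thick; four slots along y, centred at x = -75, -25, 25, 75 mm, each 21 mm wide between two 6 mm slats reaching 50 mm above the origin. A tile standing in a slot has its centre 69 mm and its top 124 mm above the origin.
- paper: Newspaper spread flat on the bench, 400 (x) by 300 (y) mm, as good as no thickness, fixed. Origin: its middle; z up.
- tin: Bystander: paint tin, 74 mm in diameter, 95 mm high. Origin: middle of its underside.
- tape: Bystander: roll of masking tape lying flat, 96 mm in diameter, 22 mm high. Origin: middle of its underside.
- stone: Bystander: rounded grey stone, 110 by 80 by 55 mm. Origin: middle of its underside.

How it is judged:
By the outcome, as a careful person would: the job done as asked, in the order asked, and still so for the second after the job is handed in, with the robot touching nothing.
Of tile1, tile2, tile3, tile4 only 2 to 4 are there at a start; the rules pass over those that are not, and their reading is None.
At some moment in a run one of rack may be knocked a few centimetres aside while the robot is not near it.
It also fails if it takes over 210 s, if anything falls off the work surface, if the arm or the gripper's body presses on something with over 40 N, if the wrist force passes 120 N, or if a joint passes its speed limit or range.

## Working session

There is one attempt and no reset: what is moved stays moved. The work goes in short steps, Python scripts to look and compute and a tool call to move; the robot and the scene stay as the last step left them, time stands still between calls to the robot, and variables do not carry over. Pictures are saved under pics/ and viewed, about 12 in all and at most 16, crops included, and the job is handed in when it is done.

Besides the shell and the picture viewer there is one more tool, called after "Request:" in YAML: its name, and indented under it one key for each argument. move_arm: Moves the arm, as the interface text tells. Its arguments: {"type":"object","properties":{"rows":{"type":"array","items":{"type":"object","properties":{"delta_pos":{"type":"array","items":{"type":"number"}},"spin":{"type":"number"},"jaw":{"type":"number"}}}}},"required":["rows"]}

```bash
mkdir -p pics; ls; python3 - <<'E'
from station import readout, cams, bot
import cv2,numpy as np
s=readout.sense(); print(s)
for n in("top","side","wrist"):
    c=cams.get_calibration(n); print(n,{k:np.round(v,3).tolist() if not isinstance(v,str) else v for k,v in c.items()})
    cv2.imwrite(f"pics/{n}0.png",cams.camera(n)[:,:,::-1])
E
```

```text
pics
{'time': 0.0, 'joint_pos': array([1.02928983e+00, 1.04706122e-01, 9.64534089e-02, 1.56387482e+00,
       2.08018810e-05, 1.35309128e+00]), 'qvel': array([ 0.00129124, -0.00105196, -0.00011652,  0.00123762,  0.00094734,
       -0.0010144 ]), 'joint_efforts': array([ 1.79902071e-05, -5.56940174e+01,  5.03640354e+01,  1.74111442e-02,
       -3.04737050e-04, -7.86690521e-06]), 'tcp_pos': array([190.7306646 , 568.55592805, 247.50957486]), 'eef_rot': array([ 0.69767833,  0.11354719,  0.6980408 , -0.11441603]), 'wrist_force': array([ 0.34022747,  0.42842108, -0.95880224]), 'torque': array([ 0.04245031, -0.01237495, -0.038193  ]), 'finger_gap': 1.0003667689013227}
top {'K': [[437.916, 0.0, 317.161], [0.0, 437.916, 240.388], [0.0, 0.0, 1.0]], 'eye': [487.793, -16.91, 1108.995], 'rotation': [-0.697, -0.023, 0.021, 0.716]}
side {'K': [[486.08, 0.0, 314.901], [0.0, 486.08, 236.409], [0.0, 0.0, 1.0]], 'eye': [-235.459, -937.892, 891.693], 'rotation': [0.823, 0.44, -0.168, -0.318]}
wrist {'K': [[334.291, 0.0, 322.069], [0.0, 334.291, 242.04], [0.0, 0.0, 1.0]], 'eye': [125.367, 591.342, 373.93], 'rotation': [0.804, -0.113, -0.081, 0.578]}
```

View pics/top0.png

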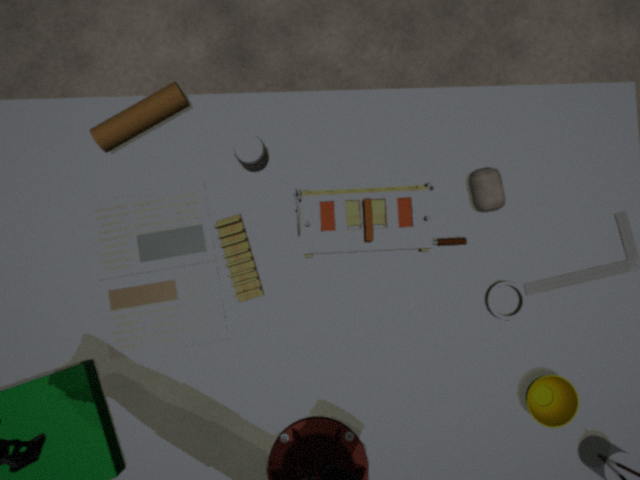

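View pics/side0.png

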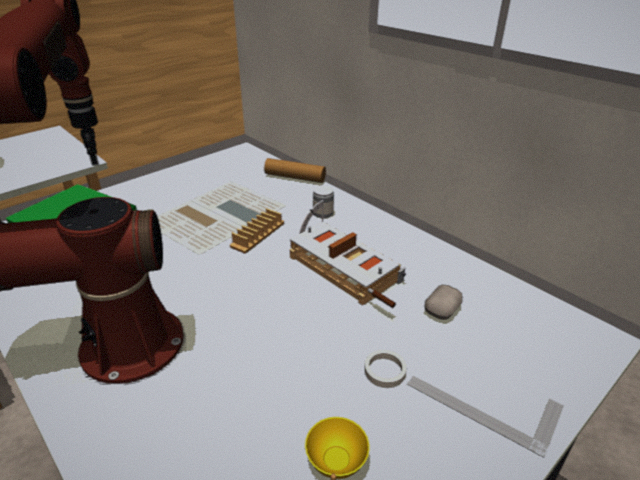

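```bash
cat > h.py <<'E'
import numpy as np,cv2
from scipy.spatial.transform import Rotation as R
from station import readout, cams, bot
def rot(q): return R.from_quat([q[1],q[2],q[3],q[0]])
def ray(c,u,v):
    K=c["K"]; d=np.array([(u-K[0][2])/K[0][0],-(v-K[1][2])/K[1][1],-1.])
    return np.array(c["eye"]),rot(c["rotation"]).apply(d)
def onz(c,u,v,z):
    e,d=ray(c,u,v); return e+d*(z-e[2])/d[2]
def proj(c,p):
    q=rot(c["rotation"]).inv().apply(np.array(p,float)-c["eye"]); K=c["K"]
    return K[0][0]*q[0]/-q[2]+K[0][2], K[1][1]*q[1]/q[2]+K[1][2]
def shot(n,name):
    c=cams.get_calibration(n); im=cams.camera(n)[:,:,::-1].copy(); cv2.imwrite(f"pics/{name}.png",im); return c,im
def tell():
    s=readout.sense(); r=rot(s["eef_rot"]).as_matrix()
    print("t",round(s["time"],2),"tcp",s["tcp_pos"].round(1),"X",r[:,0].round(3),"Y",r[:,1].round(3),"F",s["wrist_force"].round(1),"gap",round(s["finger_gap"],3),"j",s["joint_pos"].round(2)); return s,r
E
python3 - <<'E'
from h import *
im=cv2.imread("pics/top0.png"); 
a=cv2.resize(im[170:310,200:480],None,fx=2.8,fy=2.8,interpolation=cv2.INTER_CUBIC)
w=cv2.resize(cv2.imread("pics/wrist0.png"),(250,188))
out=np.zeros((600,784,3),np.uint8); out[:392]=a; out[400:588,:250]=w
b=cv2.resize(im[180:360,80:270],(208,197)); out[400:597,270:478]=b
cv2.imwrite("pics/c1.png",out)
tell()
c=cams.get_calibration("top")
for n,u,v,z in [("rib front",369,240,109),("rib back",367,200,109),("handle L",433,241,47),("handle R",466,240,47),("rack near",249,296,50),("rack far",229,219,50),("paperTR",206,186,0),("paperBR",227,340,0),("paperTL",98,208,0),("tin",252,155,50),("tape",504,300,22)]: print(n,onz(c,u,v,z).round(0))
E
```

```text
t 0.15 tcp [190.8 568.6 247.7] X [-0.001 -0.001 -1.   ] Y [ 0.318  0.948 -0.001] F [-0.8  0.8 -1. ] gap 0.999 j [ 1.03  0.1   0.1   1.56 -0.    1.35]
rib front [ 548. -134.  109.]
rib back [ 640. -132.  109.]
handle L [ 545. -296.   47.]
handle R [ 545. -376.   47.]
rack near [424. 152.  50.]
rack far [611. 198.  50.]
paperTR [704. 265.   0.]
paperBR [313. 217.   0.]
paperTL [654. 542.   0.]
tin [768. 139.  50.]
tape [ 396. -471.   22.]
```

View pics/c1.png

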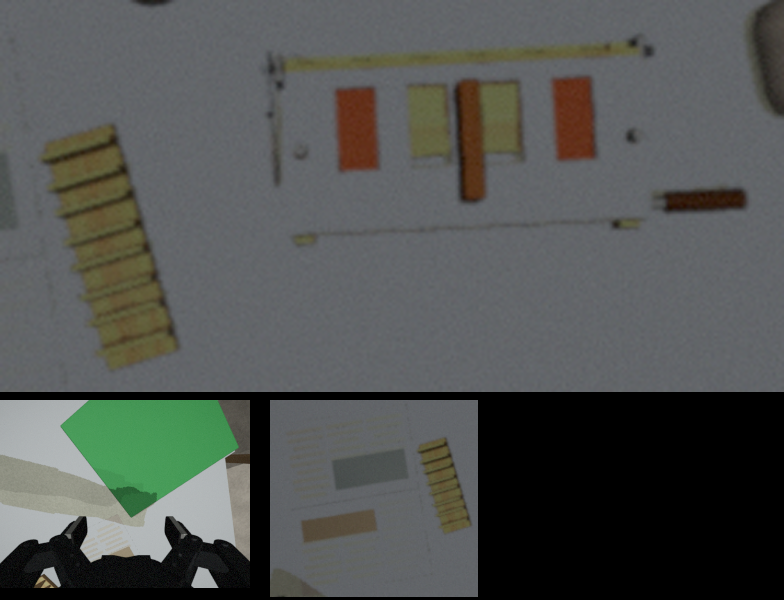

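```bash
python3 - <<'E'
from h import *
im=cv2.imread("pics/top0.png"); c=cams.get_calibration("top")
hsv=cv2.cvtColor(im,cv2.COLOR_BGR2HSV)
def crop2(u,v): return 200+u/2.8-.32,170+v/2.8-.32
d1=onz(c,*crop2(300,152),85); d2=onz(c,*crop2(633,135),85); print("dowels",d1.round(1),d2.round(1),np.linalg.norm(d1-d2),"mid",(d1+d2)/2)
# brown-orange components
m=((hsv[...,0]<16)&(hsv[...,1]>110)&(hsv[...,2]>40)).astype(np.uint8); m[:,:290]=0;m[:,480:]=0;m[:180]=0;m[260:]=0
n,l,st,ce=cv2.connectedComponentsWithStats(m)
for i in range(1,n):
    if st[i,4]>40:
        r=cv2.minAreaRect(np.argwhere(l==i)[:,::-1].astype(np.float32)); print(st[i],r[0],r[1],r[2],hsv[l==i].mean(0).round(0))
        for z in (52,109,47): print("   ",z,onz(c,*r[0],z).round(1))
# rib top subset: brightness
for v in range(198,244,4): print(v,[tuple(hsv[v,u]) for u in range(362,376)])
# rack
m=((hsv[...,0]>15)&(hsv[...,0]<35)&(hsv[...,1]>70)).astype(np.uint8); m[:,:205]=0;m[:,275:]=0;m[:205]=0;m[310:]=0
r=cv2.minAreaRect(np.argwhere(m)[:,::-1].astype(np.float32)); print("rack",r)
b=cv2.boxPoints(r)
for z in (14,50): print(z,[onz(c,*p,z).round(0)[:2].tolist() for p in b], onz(c,*r[0],z).round(1))
E
```

```text
dowels [590.7   7.9  85. ] [ 597.5 -271.7   85. ] 279.66665352801573 mid [ 594.09022113 -131.90523849   85.        ]
[363 199  10  42 310] (367.6440124511719, 219.52032470703125) (41.27552795410156, 7.616147041320801) 86.72950744628906 [ 13. 181.  79.]
    52 [ 600.9 -139.    52. ]
    109 [ 594.8 -132.4  109. ]
    47 [ 601.4 -139.6   47. ]
[398 198  14  29 371] (404.5, 212.0) (28.0, 13.0) 90.0 [  9. 180.  97.]
    52 [ 616.8 -229.    52. ]
    109 [ 609.8 -217.6  109. ]
    47 [ 617.4 -230.    47. ]
[320 202  15  29 371] (327.01336669921875, 215.79483032226562) (28.107341766357422, 13.122814178466797) 87.39744567871094 [  9. 179.  98.]
    52 [612.6 -40.8  52. ]
    109 [605.8 -39.5 109. ]
    47 [613.2 -40.9  47. ]
[439 238  27   7 125] (452.0354919433594, 240.99746704101562) (5.699763774871826, 26.005172729492188) 85.91438293457031 [ 11. 182.  47.]
    52 [ 543.3 -341.    52. ]
    109 [ 540.3 -323.5  109. ]
    47 [ 543.6 -342.5   47. ]
198 [(np.uint8(110), np.uint8(16), np.uint8(97)), (np.uint8(120), np.uint8(5), np.uint8(93)), (np.uint8(0), np.uint8(12), np.uint8(87)), (np.uin
[... 6996 characters left out ...]
8(0), np.uint8(71)), (np.uint8(40), np.uint8(11), np.uint8(70)), (np.uint8(0), np.uint8(11), np.uint8(72)), (np.uint8(150), np.uint8(7), np.uint8(72)), (np.uint8(98), np.uint8(13), np.uint8(80)), (np.uint8(108), np.uint8(14), np.uint8(94)), (np.uint8(115), np.uint8(15), np.uint8(101)), (np.uint8(110), np.uint8(15), np.uint8(104)), (np.uint8(114), np.uint8(12), np.uint8(104)), (np.uint8(103), np.uint8(17), np.uint8(107))]
rack ((238.298828125, 258.05853271484375), (83.484619140625, 27.496501922607422), 73.7798080444336)
14 [[609.0, 244.0], [627.0, 177.0], [425.0, 123.0], [408.0, 189.0]] [516.8 183.   14. ]
50 [[605.0, 236.0], [623.0, 171.0], [427.0, 118.0], [410.0, 182.0]] [515.8 176.5  50. ]
```

Request:
move_arm:
  rows:
    - {"delta_pos": [-10,0,0],"spin": -0.173,"jaw": 1}
    - {"delta_pos": [0,0,0],"spin": -0.173,"jaw": 1}
    - {"delta_pos": [0,-50,27],"spin": 0,"jaw": 1}
    - {"delta_pos": [0,-50,27],"spin": 0,"jaw": 1}
    - {"delta_pos": [0,-50,27],"spin": 0,"jaw": 1}
    - {"delta_pos": [0,-50,27],"spin": 0,"jaw": 1}
    - {"delta_pos": [0,-50,27],"spin": 0,"jaw": 1}
    - {"delta_pos": [0,-50,27],"spin": 0,"jaw": 1}
    - {"delta_pos": [0,-50,27],"spin": 0,"jaw": 1}
    - {"delta_pos": [0,-50,27],"spin": 0,"jaw": 1}
    - {"delta_pos": [0,-50,27],"spin": 0,"jaw": 1}
    - {"delta_pos": [0,-50,27],"spin": 0,"jaw": 1}

```text
time: 1.65
tcp_pos: [483.6, 65.3, 255.2]
eef_rot: [0.706, -0.016, 0.707, 0.013]
wrist_force: [-0.2, 0.7, -0.4]
finger_gap: 0.998
```

```bash
python3 -c "from h import *; tell()"
```

```text
t 1.65 tcp [483.6  65.3 255.2] X [-0.001 -0.004 -1.   ] Y [-0.041  0.999 -0.004] F [-0.2  0.7 -0.4] gap 0.998 j [-0.13 -0.23 -0.22  1.59 -0.   -0.17]
```

Request:
move_arm:
  rows:
    - {"delta_pos": [0,-50,26],"spin": 0.018,"jaw": 1}
    - {"delta_pos": [0,-50,26],"spin": 0,"jaw": 1}
    - {"delta_pos": [0,-50,26],"spin": 0,"jaw": 1}
    - {"delta_pos": [0,-45,25],"spin": 0,"jaw": 1}
    - {"delta_pos": [0,0,0],"spin": 0,"jaw": 1}
    - {"delta_pos": [0,0,0],"spin": 0,"jaw": 1}

```text
time: 2.4
tcp_pos: [594.4, -137.4, 252.7]
eef_rot: [0.706, -0.007, 0.709, 0.005]
wrist_force: [-0.6, 0.2, 0.1]
finger_gap: 1.001
```

```bash
python3 - <<'E'
from h import *
tell(); c,im=shot("wrist","w1")
for p in [(594,-133,109),(593+50,-132,109),(594-50,-134,109)]: print(np.round(proj(c,p),1))
E
```

```text
t 2.4 tcp [ 594.4 -137.4  252.7] X [-0.004 -0.002 -1.   ] Y [-0.017  1.    -0.002] F [-0.6  0.2  0.1] gap 1.001 j [-0.44  0.14  0.14  1.58 -0.   -0.46]
[327.  232.5]
[327.  286.9]
[327.1 171.3]
```

View pics/w1.png

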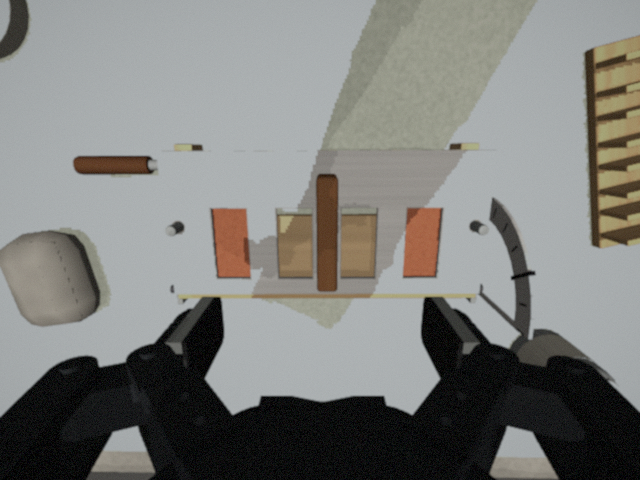

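```bash
python3 - <<'E'
from h import *
c=cams.get_calibration("wrist")
for n,u,v,z in [("dL",171.5,230,85),("dR",481,229,85),("ribN",327,175,109),("ribF",327,290,109),("h0",75,165,47),("h1",147,165,47),("win4",231,243,59),("win1",423,243,59),("scale60",523,274,110)]: print(n,onz(c,u,v,z).round(1))
E
```

```text
dL [ 600.2 -273.4   85. ]
dR [594.2   6.6  85. ]
ribN [ 546.8 -134.   109. ]
ribF [ 645.8 -131.8  109. ]
h0 [ 546.4 -377.8   47. ]
h1 [ 545.2 -307.9   47. ]
win4 [ 619.  -227.4   59. ]
win1 [615.5 -36.2  59. ]
scale60 [627.4  36.2 110. ]
```

Request:
move_arm:
  rows:
    - {"delta_pos": [30,4,0],"spin": 0,"jaw": 1}
    - {"delta_pos": [40,0,0],"spin": 0,"jaw": 1}
    - {"delta_pos": [40,0,0],"spin": 0,"jaw": 1}
    - {"delta_pos": [20,0,0],"spin": 0,"jaw": 0.6}
    - {"delta_pos": [0,0,0],"spin": 0,"jaw": 0.6}
    - {"delta_pos": [0,0,0],"spin": 0,"jaw": 0.6}

```text
time: 3.2
tcp_pos: [593.4, -126.6, 123.7]
eef_rot: [0.707, -0.011, 0.707, 0.008]
wrist_force: [0.9, -0.3, 0.8]
finger_gap: 0.597
```

Request:
move_arm:
  rows:
    - {"delta_pos": [0,-6,2.5],"spin": 0.005,"jaw": 0.6}
    - {"delta_pos": [0,0,0],"spin": 0,"jaw": 0.6}
    - {"delta_pos": [15,0,0],"spin": 0,"jaw": 0.6}
    - {"delta_pos": [16,0,0],"spin": 0,"jaw": 0.6}
    - {"delta_pos": [0,0,0],"spin": 0,"jaw": 0.6}
    - {"delta_pos": [0,0,0],"spin": 0,"jaw": 0.6}

```text
time: 3.95
tcp_pos: [597.3, -133.4, 92.6]
eef_rot: [0.708, -0.009, 0.706, 0.005]
wrist_force: [-0.4, 0.1, 0.5]
finger_gap: 0.598
```

```bash
python3 -c "from h import *; tell()"
```

```text
t 3.95 tcp [ 597.3 -133.4   92.6] X [ 0.004 -0.005 -1.   ] Y [-0.02   1.    -0.005] F [-0.4  0.1  0.5] gap 0.598 j [-0.43  0.16 -0.12  1.28 -0.   -0.45]
```

Well centred. Close.

Request:
move_arm:
  rows:
    - {"delta_pos": [0,0,0],"spin": 0,"jaw": 0.3}
    - {"delta_pos": [0,0,0],"spin": 0,"jaw": 0.15}
    - {"delta_pos": [0,0,0],"spin": 0,"jaw": 0.1}
    - {"delta_pos": [0,0,0],"spin": 0,"jaw": 0}
    - {"delta_pos": [0,0,0],"spin": 0,"jaw": 0}
    - {"delta_pos": [0,0,0],"spin": 0,"jaw": 0}

```text
time: 4.7
tcp_pos: [597.5, -133.6, 93.2]
eef_rot: [0.709, -0.009, 0.705, 0.005]
wrist_force: [-0.0, -0.7, -0.8]
finger_gap: 0.205
```

```bash
python3 -c "from h import *; tell()"
```

```text
t 4.7 tcp [ 597.5 -133.6   93.2] X [ 0.005 -0.005 -1.   ] Y [-0.02   1.    -0.005] F [-0.  -0.7 -0.8] gap 0.205 j [-0.43  0.16 -0.12  1.28 -0.   -0.45]
```

Request:
move_arm:
  rows:
    - {"delta_pos": [-5,0,0],"spin": 0,"jaw": 0}
    - {"delta_pos": [-5,0,0],"spin": 0,"jaw": 0}
    - {"delta_pos": [-5,0,0],"spin": 0,"jaw": 0}
    - {"delta_pos": [-6,0,0],"spin": 0,"jaw": 0}
    - {"delta_pos": [-6,0,0],"spin": 0,"jaw": 0}
    - {"delta_pos": [-6,0,0],"spin": 0,"jaw": 0}
    - {"delta_pos": [-10,0,0],"spin": 0,"jaw": 0}
    - {"delta_pos": [-15,0,0],"spin": 0,"jaw": 0}
    - {"delta_pos": [-30,0,0],"spin": 0,"jaw": 0}
    - {"delta_pos": [-40,0,0],"spin": 0,"jaw": 0}
    - {"delta_pos": [0,0,0],"spin": 0,"jaw": 0}

```text
time: 6.08
tcp_pos: [596.7, -132.6, 229.3]
eef_rot: [0.709, -0.009, 0.705, 0.005]
wrist_force: [-0.1, -0.1, -4.0]
finger_gap: 0.205
```

```bash
python3 -c "
from h import *
tell(); shot('side','s1')
c=cams.get_calibration('top'); im=cv2.imread('pics/top0.png')
for u,v in [(206,186),(227,340),(98,208)]: print(onz(c,u,v,0))"
```

```text
t 6.08 tcp [ 596.7 -132.6  229.3] X [ 0.005 -0.006 -1.   ] Y [-0.02   1.    -0.006] F [-0.1 -0.1 -4. ] gap 0.205 j [-0.43  0.13  0.09  1.52 -0.   -0.45]
[703.59785777 265.46223895   0.        ]
[312.85645294 216.98249701   0.        ]
[654.30319007 541.91495018   0.        ]
```

View pics/s1.png

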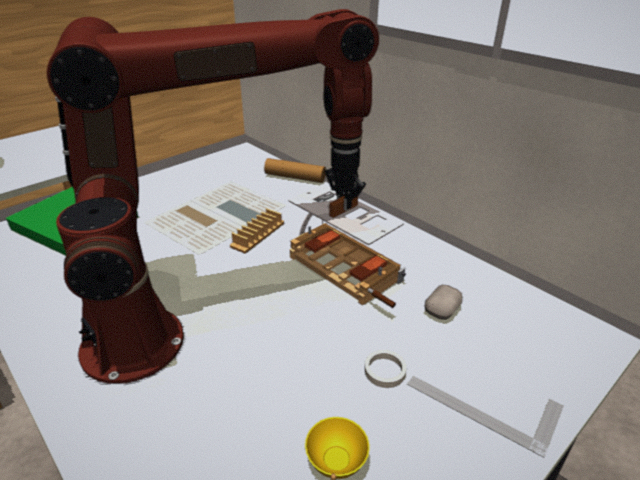

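Request:
move_arm:
  rows:
    - {"delta_pos": [0,20,-4],"spin": 0,"jaw": 0}
    - {"delta_pos": [0,40,-8],"spin": 0,"jaw": 0}
    - {"delta_pos": [0,50,-9.5],"spin": 0,"jaw": 0}
    - {"delta_pos": [0,50,-9.5],"spin": 0,"jaw": 0}
    - {"delta_pos": [0,50,-9.5],"spin": 0,"jaw": 0}
    - {"delta_pos": [0,50,-9.5],"spin": 0,"jaw": 0}
    - {"delta_pos": [0,50,-9.5],"spin": 0,"jaw": 0}
    - {"delta_pos": [0,50,-9.5],"spin": 0,"jaw": 0}
    - {"delta_pos": [0,50,-9.5],"spin": 0,"jaw": 0}
    - {"delta_pos": [0,50,-9.5],"spin": 0,"jaw": 0}
    - {"delta_pos": [0,40,-8],"spin": 0,"jaw": 0}
    - {"delta_pos": [0,20,-4],"spin": 0,"jaw": 0}

```text
time: 7.62
tcp_pos: [466.1, 408.0, 207.6]
eef_rot: [0.699, -0.009, 0.715, 0.007]
wrist_force: [0.6, -0.3, -4.3]
finger_gap: 0.203
```

Request:
move_arm:
  rows:
    - {"delta_pos": [0,0,0],"spin": 0.09,"jaw": 0}
    - {"delta_pos": [0,0,0],"spin": 0.17,"jaw": 0}
    - {"delta_pos": [0,0,0],"spin": 0.17,"jaw": 0}
    - {"delta_pos": [0,0,0],"spin": 0.17,"jaw": 0}
    - {"delta_pos": [0,0,0],"spin": 0.17,"jaw": 0}
    - {"delta_pos": [0,0,0],"spin": 0.17,"jaw": 0}
    - {"delta_pos": [0,0,0],"spin": 0.17,"jaw": 0}
    - {"delta_pos": [0,0,0],"spin": 0.17,"jaw": 0}
    - {"delta_pos": [0,0,0],"spin": 0.17,"jaw": 0}
    - {"delta_pos": [0,0,0],"spin": 0.05,"jaw": 0}
    - {"delta_pos": [0,0,0],"spin": 0,"jaw": 0}

```text
time: 9.0
tcp_pos: [456.9, 405.4, 195.6]
eef_rot: [0.504, 0.475, 0.517, -0.503]
wrist_force: [-0.2, 0.3, -4.0]
finger_gap: 0.204
```

```bash
python3 -c "
from h import *
tell(); shot('top','t2')"
```

```text
t 9.0 tcp [456.9 405.4 195.6] X [-0.041 -0.015 -0.999] Y [ 0.998  0.043 -0.041] F [-0.2  0.3 -4. ] gap 0.204 j [0.51 0.19 0.09 1.52 0.01 2.04]
```

View pics/t2.png

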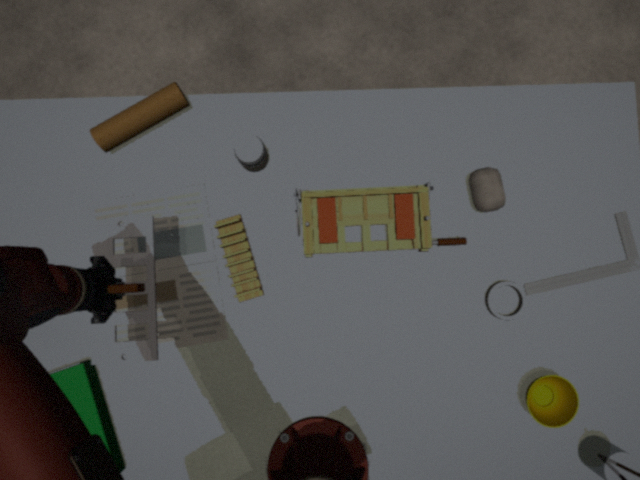

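Request:
move_arm:
  rows:
    - {"delta_pos": [0,0,0],"spin": 0,"jaw": 0}
    - {"delta_pos": [0,0,0],"spin": 0,"jaw": 0}
    - {"delta_pos": [0,0,0],"spin": 0,"jaw": 0}
    - {"delta_pos": [0,0,0],"spin": 0,"jaw": 0}

```text
time: 9.55
tcp_pos: [456.6, 405.1, 195.1]
eef_rot: [0.505, 0.474, 0.518, -0.502]
wrist_force: [0.5, -0.7, -4.1]
finger_gap: 0.198
```

```bash
python3 -c "
from h import *
tell()"
```

```text
t 9.55 tcp [456.6 405.1 195.1] X [-0.041 -0.016 -0.999] Y [ 0.998  0.046 -0.042] F [ 0.5 -0.7 -4.1] gap 0.198 j [0.51 0.19 0.09 1.52 0.01 2.03]
```

Request:
move_arm:
  rows:
    - {"delta_pos": [-40,0,0],"spin": 0,"jaw": 0}
    - {"delta_pos": [0,0,0],"spin": 0,"jaw": 0}

```text
time: 9.8
tcp_pos: [458.1, 405.7, 235.7]
eef_rot: [0.505, 0.474, 0.518, -0.502]
wrist_force: [-1.1, 0.0, -5.1]
finger_gap: 0.195
```

```bash
python3 -c "
from h import *
tell()"
```

```text
t 9.8 tcp [458.1 405.7 235.7] X [-0.042 -0.016 -0.999] Y [ 0.998  0.046 -0.042] F [-1.1  0.  -5.1] gap 0.195 j [0.51 0.19 0.17 1.59 0.01 2.03]
```

Request:
move_arm:
  rows:
    - {"delta_pos": [0,40,0],"spin": 0,"jaw": 0}
    - {"delta_pos": [0,0,0],"spin": 0,"jaw": 0}

```text
time: 10.05
tcp_pos: [498.1, 407.4, 231.2]
eef_rot: [0.504, 0.473, 0.519, -0.503]
wrist_force: [-0.8, -0.2, -4.7]
finger_gap: 0.2
```

```bash
python3 -c "
from h import *
tell()"
```

```text
t 10.05 tcp [498.1 407.4 231.2] X [-0.045 -0.018 -0.999] Y [ 0.998  0.047 -0.045] F [-0.8 -0.2 -4.7] gap 0.2 j [0.48 0.3  0.28 1.6  0.   2.  ]
```

Request:
move_arm:
  rows:
    - {"delta_pos": [0,-40,0],"spin": 0,"jaw": 0}
    - {"delta_pos": [0,0,0],"spin": 0,"jaw": 0}

```text
time: 10.3
tcp_pos: [456.3, 404.9, 229.8]
eef_rot: [0.504, 0.471, 0.519, -0.505]
wrist_force: [1.1, 1.1, -3.8]
finger_gap: 0.197
```

```bash
python3 -c "
from h import *
tell()"
```

```text
t 10.3 tcp [456.3 404.9 229.8] X [-0.049 -0.02  -0.999] Y [ 0.998  0.046 -0.05 ] F [ 1.1  1.1 -3.8] gap 0.197 j [0.51 0.2  0.16 1.59 0.01 2.03]
```

Request:
move_arm:
  rows:
    - {"delta_pos": [0,0,0],"spin": -0.17,"jaw": 0}
    - {"delta_pos": [0,0,0],"spin": -0.17,"jaw": 0}
    - {"delta_pos": [0,0,0],"spin": 0,"jaw": 0}

```text
time: 10.68
tcp_pos: [455.6, 404.9, 228.3]
eef_rot: [0.578, 0.376, 0.599, -0.408]
wrist_force: [0.3, 0.3, -4.8]
finger_gap: 0.202
```

```bash
python3 -c "
from h import *
tell()"
```

```text
t 10.68 tcp [455.6 404.9 228.3] X [-0.05  -0.02  -0.999] Y [ 0.921  0.385 -0.054] F [ 0.3  0.3 -4.8] gap 0.202 j [0.51 0.2  0.16 1.59 0.01 1.68]
```

Request:
move_arm:
  rows:
    - {"delta_pos": [0,0,0],"spin": 0.17,"jaw": 0}
    - {"delta_pos": [0,0,0],"spin": 0,"jaw": 0}
    - {"delta_pos": [0,0,0],"spin": 0.17,"jaw": 0}
    - {"delta_pos": [0,0,0],"spin": 0,"jaw": 0}

```text
time: 11.18
tcp_pos: [455.7, 404.9, 227.4]
eef_rot: [0.503, 0.471, 0.519, -0.506]
wrist_force: [-0.5, -0.1, -4.0]
finger_gap: 0.204
```

```bash
python3 -c "
from h import *
tell()"
```

```text
t 11.18 tcp [455.7 404.9 227.4] X [-0.05  -0.02  -0.999] Y [ 0.998  0.045 -0.051] F [-0.5 -0.1 -4. ] gap 0.204 j [0.51 0.2  0.16 1.59 0.01 2.03]
```

Request:
move_arm:
  rows:
    - {"delta_pos": [-50,0,0],"spin": 0,"jaw": 0}
    - {"delta_pos": [-50,0,0],"spin": 0,"jaw": 0}
    - {"delta_pos": [0,0,0],"spin": 0,"jaw": 0}

```text
time: 11.55
tcp_pos: [460.1, 406.5, 328.0]
eef_rot: [0.507, 0.466, 0.523, -0.503]
wrist_force: [0.5, 0.3, -4.9]
finger_gap: 0.2
```

```bash
python3 -c "
from h import *
tell()"
```

```text
t 11.55 tcp [460.1 406.5 328. ] X [-0.053 -0.022 -0.998] Y [ 0.997  0.06  -0.054] F [ 0.5  0.3 -4.9] gap 0.2 j [0.51 0.26 0.42 1.78 0.01 2.02]
```

Request:
move_arm:
  rows:
    - {"delta_pos": [50,0,0],"spin": 0,"jaw": 0}
    - {"delta_pos": [50,0,0],"spin": 0,"jaw": 0}
    - {"delta_pos": [0,0,0],"spin": 0,"jaw": 0}

```text
time: 11.92
tcp_pos: [454.3, 404.0, 223.1]
eef_rot: [0.509, 0.463, 0.526, -0.5]
wrist_force: [-1.0, 0.4, -3.6]
finger_gap: 0.199
```

```bash
python3 -c "
from h import *
tell()"
```

```text
t 11.93 tcp [454.3 404.  223.1] X [-0.054 -0.023 -0.998] Y [ 0.996  0.071 -0.055] F [-1.   0.4 -3.6] gap 0.199 j [0.51 0.2  0.15 1.58 0.01 2.01]
```

Request:
move_arm:
  rows:
    - {"delta_pos": [-25,0,0],"spin": 0,"jaw": 0}
    - {"delta_pos": [-25,0,0],"spin": 0,"jaw": 0}
    - {"delta_pos": [-25,0,0],"spin": 0,"jaw": 0}
    - {"delta_pos": [-25,0,0],"spin": 0,"jaw": 0}

```text
time: 12.42
tcp_pos: [459.7, 406.1, 330.3]
eef_rot: [0.511, 0.461, 0.528, -0.497]
wrist_force: [0.7, -0.3, -4.3]
finger_gap: 0.201
```

```bash
python3 -c "
from h import *
tell()"
```

```text
t 12.43 tcp [459.7 406.1 330.3] X [-0.053 -0.022 -0.998] Y [ 0.995  0.08  -0.054] F [ 0.7 -0.3 -4.3] gap 0.201 j [0.51 0.26 0.42 1.79 0.01 2.  ]
```

Request:
move_arm:
  rows:
    - {"delta_pos": [10,0,0],"spin": 0,"jaw": 0}
    - {"delta_pos": [10,0,0],"spin": 0,"jaw": 0}
    - {"delta_pos": [10,0,0],"spin": 0,"jaw": 0}
    - {"delta_pos": [10,0,0],"spin": 0,"jaw": 0}
    - {"delta_pos": [10,0,0],"spin": 0,"jaw": 0}
    - {"delta_pos": [10,0,0],"spin": 0,"jaw": 0}

```text
time: 13.18
tcp_pos: [456.8, 404.9, 268.4]
eef_rot: [0.512, 0.461, 0.529, -0.495]
wrist_force: [-0.5, 1.3, -3.5]
finger_gap: 0.201
```

```bash
python3 -c "
from h import *
tell()"
```

```text
t 13.18 tcp [456.8 404.9 268.4] X [-0.05  -0.02  -0.999] Y [ 0.995  0.084 -0.052] F [-0.5  1.3 -3.5] gap 0.201 j [0.51 0.21 0.25 1.66 0.01 1.99]
```

Request:
move_arm:
  rows:
    - {"delta_pos": [0,18,0],"spin": -0.04,"jaw": 0}
    - {"delta_pos": [0,18,0],"spin": 0,"jaw": 0}
    - {"delta_pos": [12,0,0],"spin": 0,"jaw": 0}
    - {"delta_pos": [12,0,0],"spin": 0,"jaw": 0}
    - {"delta_pos": [12,0,0],"spin": 0,"jaw": 0}
    - {"delta_pos": [12,0,0],"spin": 0,"jaw": 0}
    - {"delta_pos": [12,0,0],"spin": 0,"jaw": 0}
    - {"delta_pos": [12,0,0],"spin": 0,"jaw": 0}
    - {"delta_pos": [12,0,0],"spin": 0,"jaw": 0}
    - {"delta_pos": [12,0,0],"spin": 0,"jaw": 0}
    - {"delta_pos": [12,0,0],"spin": 0,"jaw": 0}
    - {"delta_pos": [12,0,0],"spin": 0,"jaw": 0}

```text
time: 14.68
tcp_pos: [483.5, 405.8, 135.4]
eef_rot: [0.522, 0.449, 0.54, -0.485]
wrist_force: [-0.5, 1.1, -4.2]
finger_gap: 0.204
```

```bash
python3 -c "
from h import *
tell()"
```

```text
t 14.68 tcp [483.5 405.8 135.4] X [-0.053 -0.022 -0.998] Y [ 0.99   0.127 -0.056] F [-0.5  1.1 -4.2] gap 0.204 j [0.49 0.28 0.09 1.44 0.01 1.93]
```

Request:
move_arm:
  rows:
    - {"delta_pos": [15,3,0],"spin": 0,"jaw": 0}
    - {"delta_pos": [15,3,0],"spin": 0,"jaw": 0}
    - {"delta_pos": [15,0,0],"spin": 0,"jaw": 0}
    - {"delta_pos": [15,0,0],"spin": 0,"jaw": 0}
    - {"delta_pos": [10,0,0],"spin": 0,"jaw": 0}
    - {"delta_pos": [7,0,0],"spin": 0,"jaw": 0}
    - {"delta_pos": [5,0,0],"spin": 0,"jaw": 0}
    - {"delta_pos": [3,0,0],"spin": 0,"jaw": 0}
    - {"delta_pos": [2,0,0],"spin": 0,"jaw": 0}
    - {"delta_pos": [2,0,0],"spin": 0,"jaw": 0}

```text
time: 15.92
tcp_pos: [484.9, 404.6, 40.0]
eef_rot: [0.522, 0.449, 0.54, -0.485]
wrist_force: [-2.2, -1.5, 1.0]
finger_gap: 0.2
```

```bash
python3 -c "
from h import *
print(tell()[0]['torque'])"
```

```text
t 15.93 tcp [484.9 404.6  40. ] X [-0.053 -0.022 -0.998] Y [ 0.99   0.127 -0.055] F [-2.2 -1.5  1. ] gap 0.2 j [ 0.49  0.33 -0.02  1.27  0.01  1.93]
[ 0.10250625 -0.20446002 -0.02036652]
```

Request:
move_arm:
  rows:
    - {"delta_pos": [2,0,0],"spin": 0,"jaw": 0}
    - {"delta_pos": [2,0,0],"spin": 0,"jaw": 0}
    - {"delta_pos": [2,0,0],"spin": 0,"jaw": 0}

```text
time: 16.3
tcp_pos: [486.3, 405.6, 37.5]
eef_rot: [0.522, 0.45, 0.539, -0.483]
wrist_force: [-6.1, -2.7, 7.9]
finger_gap: 0.196
```

```bash
python3 -c "
from h import *
print(tell()[0]['torque'])"
```

```text
t 16.3 tcp [486.3 405.6  37.5] X [-0.049 -0.019 -0.999] Y [ 0.991  0.127 -0.051] F [-6.1 -2.7  7.9] gap 0.196 j [ 0.49  0.33 -0.03  1.26  0.01  1.93]
[ 0.12726849 -0.37268623 -0.07740757]
```

Request:
move_arm:
  rows:
    - {"delta_pos": [2,0,0],"spin": 0,"jaw": 0}
    - {"delta_pos": [2,0,0],"spin": 0,"jaw": 0}
    - {"delta_pos": [2,0,0],"spin": 0,"jaw": 0}
    - {"delta_pos": [1,0,0],"spin": 0,"jaw": 0}
    - {"delta_pos": [1,0,0],"spin": 0,"jaw": 0}
    - {"delta_pos": [0,0,0],"spin": 0,"jaw": 0}

```text
time: 17.05
tcp_pos: [489.5, 407.5, 37.0]
eef_rot: [0.524, 0.454, 0.537, -0.48]
wrist_force: [-1.6, -0.9, 1.0]
finger_gap: 0.201
```

```bash
python3 -c "
from h import *
print(tell()[0]['torque'])"
```

```text
t 17.05 tcp [489.5 407.5  37. ] X [-0.039 -0.015 -0.999] Y [ 0.991  0.127 -0.04 ] F [-1.6 -0.9  1. ] gap 0.201 j [ 0.49  0.33 -0.03  1.25  0.    1.93]
[-0.0755314  -0.34140844 -0.14033206]
```

Request:
move_arm:
  rows:
    - {"delta_pos": [2,0,0],"spin": 0,"jaw": 0}
    - {"delta_pos": [2,0,0],"spin": 0,"jaw": 0}
    - {"delta_pos": [1,0,0],"spin": 0,"jaw": 0}
    - {"delta_pos": [1,0,0],"spin": 0,"jaw": 0}
    - {"delta_pos": [0,0,0],"spin": 0,"jaw": 0}
    - {"delta_pos": [0,0,0],"spin": 0,"jaw": 0}

```text
time: 17.8
tcp_pos: [490.4, 408.4, 35.7]
eef_rot: [0.525, 0.455, 0.536, -0.479]
wrist_force: [-2.0, -2.2, 3.7]
finger_gap: 0.201
```

```bash
python3 -c "
from h import *
print(tell()[0]['torque'])"
```

```text
t 17.8 tcp [490.4 408.4  35.7] X [-0.034 -0.015 -0.999] Y [ 0.991  0.127 -0.036] F [-2.  -2.2  3.7] gap 0.201 j [ 0.49  0.33 -0.03  1.24  0.    1.93]
[-0.15703726 -0.52910198 -0.26790576]
```

Request:
move_arm:
  rows:
    - {"delta_pos": [2,0,0],"spin": 0,"jaw": 0}
    - {"delta_pos": [2,0,0],"spin": 0,"jaw": 0}
    - {"delta_pos": [2,0,0],"spin": 0,"jaw": 0}
    - {"delta_pos": [2,0,0],"spin": 0,"jaw": 0}
    - {"delta_pos": [2,0,0],"spin": 0,"jaw": 0}
    - {"delta_pos": [2,0,0],"spin": 0,"jaw": 0}
    - {"delta_pos": [1,0,0],"spin": 0,"jaw": 0}
    - {"delta_pos": [1,0,0],"spin": 0,"jaw": 0}
    - {"delta_pos": [1,0,0],"spin": 0,"jaw": 0}
    - {"delta_pos": [0,0,0],"spin": 0,"jaw": 0}

```text
time: 19.05
tcp_pos: [493.2, 410.5, 33.4]
eef_rot: [0.528, 0.458, 0.534, -0.476]
wrist_force: [-4.3, -2.8, 6.1]
finger_gap: 0.203
```

```bash
python3 -c "
from h import *
print(tell()[0]['torque'])"
```

```text
t 19.05 tcp [493.2 410.5  33.4] X [-0.022 -0.013 -1.   ] Y [ 0.992  0.128 -0.024] F [-4.3 -2.8  6.1] gap 0.203 j [ 0.49  0.33 -0.04  1.23 -0.    1.93]
[-0.2876382  -0.52085528 -0.31711279]
```

Request:
move_arm:
  rows:
    - {"delta_pos": [2,0,0],"spin": 0,"jaw": 0}
    - {"delta_pos": [2,0,0],"spin": 0,"jaw": 0}
    - {"delta_pos": [2,0,0],"spin": 0,"jaw": 0}
    - {"delta_pos": [1,0,0],"spin": 0,"jaw": 0}
    - {"delta_pos": [1,0,0],"spin": 0,"jaw": 0}
    - {"delta_pos": [0,0,0],"spin": 0,"jaw": 0}

```text
time: 19.8
tcp_pos: [494.4, 411.2, 32.9]
eef_rot: [0.53, 0.46, 0.532, -0.474]
wrist_force: [-2.9, -3.4, 5.3]
finger_gap: 0.203
```

```bash
python3 -c "
from h import *
print(tell()[0]['torque'])"
```

```text
t 19.8 tcp [494.4 411.2  32.9] X [-0.017 -0.013 -1.   ] Y [ 0.992  0.128 -0.018] F [-2.9 -3.4  5.3] gap 0.203 j [ 0.49  0.33 -0.04  1.22 -0.    1.93]
[-0.1990719  -0.52659919 -0.26788234]
```

Request:
move_arm:
  rows:
    - {"delta_pos": [2,0,0],"spin": 0,"jaw": 0}
    - {"delta_pos": [3,0,0],"spin": 0,"jaw": 0}
    - {"delta_pos": [3,0,0],"spin": 0,"jaw": 0}
    - {"delta_pos": [3,0,0],"spin": 0,"jaw": 0}
    - {"delta_pos": [2,0,0],"spin": 0,"jaw": 0}
    - {"delta_pos": [2,0,0],"spin": 0,"jaw": 0}
    - {"delta_pos": [2,0,0],"spin": 0,"jaw": 0}
    - {"delta_pos": [1,0,0],"spin": 0,"jaw": 0}
    - {"delta_pos": [0,0,0],"spin": 0,"jaw": 0}
    - {"delta_pos": [0,0,0],"spin": 0,"jaw": 0}

```text
time: 21.05
tcp_pos: [495.2, 411.5, 32.4]
eef_rot: [0.531, 0.461, 0.531, -0.473]
wrist_force: [-3.0, -2.2, 3.7]
finger_gap: 0.201
```

```bash
python3 -c "
from h import *
print(tell()[0]['torque'])"
```

```text
t 21.05 tcp [495.2 411.5  32.4] X [-0.01  -0.013 -1.   ] Y [ 0.992  0.128 -0.012] F [-3.  -2.2  3.7] gap 0.201 j [ 0.49  0.33 -0.05  1.21 -0.01  1.94]
[ 0.04872371 -0.32978754 -0.10634421]
```

Request:
move_arm:
  rows:
    - {"delta_pos": [0,0,0],"spin": 0,"jaw": 0.3}
    - {"delta_pos": [0,0,0],"spin": 0,"jaw": 0.5}
    - {"delta_pos": [0,0,0],"spin": 0,"jaw": 0.6}
    - {"delta_pos": [-20,0,0],"spin": 0,"jaw": 0.6}
    - {"delta_pos": [-50,0,0],"spin": 0,"jaw": 0.6}
    - {"delta_pos": [-60,0,0],"spin": 0,"jaw": 0.6}
    - {"delta_pos": [-60,0,0],"spin": 0,"jaw": 0.6}
    - {"delta_pos": [0,0,0],"spin": 0,"jaw": 0.6}

```text
time: 22.05
tcp_pos: [496.7, 413.8, 232.4]
eef_rot: [0.531, 0.461, 0.531, -0.472]
wrist_force: [0.1, 0.6, -0.0]
finger_gap: 0.602
```

```bash
python3 -c "
from h import *
tell()"
```

```text
t 22.05 tcp [496.7 413.8 232.4] X [-0.009 -0.012 -1.   ] Y [ 0.992  0.129 -0.011] F [ 0.1  0.6 -0. ] gap 0.602 j [ 0.5   0.26  0.25  1.57 -0.01  1.94]
```

Request:
move_arm:
  rows:
    - {"delta_pos": [0,0,0],"spin": 0.107,"jaw": 0.6}
    - {"delta_pos": [0,1,40],"spin": 0,"jaw": 0.6}
    - {"delta_pos": [0,2,40],"spin": 0,"jaw": 0.6}
    - {"delta_pos": [0,2,40],"spin": 0,"jaw": 0.6}
    - {"delta_pos": [0,2,40],"spin": 0,"jaw": 0.6}
    - {"delta_pos": [0,2,40],"spin": 0,"jaw": 0.6}
    - {"delta_pos": [0,2,40],"spin": 0,"jaw": 0.6}
    - {"delta_pos": [0,2,40],"spin": 0,"jaw": 0.6}
    - {"delta_pos": [0,2,40],"spin": 0,"jaw": 0.6}
    - {"delta_pos": [0,2,40],"spin": 0,"jaw": 0.6}
    - {"delta_pos": [0,2,40],"spin": 0,"jaw": 0.6}

```text
time: 23.42
tcp_pos: [522.9, 4.9, 244.0]
eef_rot: [0.508, 0.491, 0.504, -0.497]
wrist_force: [-0.4, 0.7, 0.7]
finger_gap: 0.598
```

```bash
python3 -c "
from h import *
tell()"
```

```text
t 23.43 tcp [522.9   4.9 244. ] X [-0.001 -0.009 -1.   ] Y [ 1.     0.024 -0.001] F [-0.4  0.7  0.7] gap 0.598 j [-0.24 -0.13 -0.14  1.56 -0.01  1.31]
```

Request:
move_arm:
  rows:
    - {"delta_pos": [0,2,40],"spin": 0,"jaw": 0.6}
    - {"delta_pos": [0,2,40],"spin": 0,"jaw": 0.6}
    - {"delta_pos": [0,2,40],"spin": 0,"jaw": 0.6}
    - {"delta_pos": [0,2,40],"spin": 0,"jaw": 0.6}
    - {"delta_pos": [0,2,40],"spin": 0,"jaw": 0.6}
    - {"delta_pos": [0,2,40],"spin": 0,"jaw": 0.6}
    - {"delta_pos": [0,2,40],"spin": 0,"jaw": 0.6}
    - {"delta_pos": [0,1,40],"spin": 0,"jaw": 0.6}
    - {"delta_pos": [20,0,30],"spin": 0,"jaw": 0.6}
    - {"delta_pos": [25,0,0],"spin": 0,"jaw": 0.6}
    - {"delta_pos": [25,0,0],"spin": 0,"jaw": 0.6}
    - {"delta_pos": [0,0,0],"spin": 0,"jaw": 0.6}

```text
time: 24.92
tcp_pos: [544.0, -360.2, 182.4]
eef_rot: [0.509, 0.493, 0.501, -0.497]
wrist_force: [-0.6, 0.2, 1.0]
finger_gap: 0.599
```

```bash
python3 -c "
from h import *
tell(); c,im=shot('wrist','w2')
hsv=cv2.cvtColor(im,cv2.COLOR_BGR2HSV); m=((hsv[...,0]<16)&(hsv[...,1]>110)&(hsv[...,2]>30)).astype(np.uint8)
n,l,st,ce=cv2.connectedComponentsWithStats(m)
for i in range(1,n):
    if st[i,4]>200:
        r=cv2.minAreaRect(np.argwhere(l==i)[:,::-1].astype(np.float32)); print(st[i],np.round(r[0],1),np.round(r[1],1),r[2],hsv[l==i].mean(0).round(0),onz(c,*r[0],47).round(1),[onz(c,*p,47).round(0)[:2].tolist() for p in cv2.boxPoints(r)])
c,im=shot('top','t3')
"
```

```text
t 24.93 tcp [ 544.  -360.2  182.4] X [ 0.004 -0.012 -1.   ] Y [1.    0.019 0.004] F [-0.6  0.2  1. ] gap 0.599 j [-0.78  0.25  0.14  1.45 -0.01  0.77]
[  338     5   175    85 13057] [424.6  46.3] [174.   83.1] 0.8680514097213745 [  9. 145. 164.] [ 614.1 -223.5   47. ] [[554.0, -250.0], [553.0, -199.0], [671.0, -198.0], [679.0, -249.0]]
[ 312  165   21   88 1650] [322.  208.5] [87. 20.] 90.0 [ 12. 153.  61.] [ 545.2 -338.8   47. ] [[537.0, -305.0], [552.0, -305.0], [554.0, -375.0], [538.0, -375.0]]
```

Request:
move_arm:
  rows:
    - {"delta_pos": [0,1,-12],"spin": 0,"jaw": 0.6}
    - {"delta_pos": [40,0,0],"spin": 0,"jaw": 0.6}
    - {"delta_pos": [40,0,0],"spin": 0,"jaw": 0.6}
    - {"delta_pos": [30,0,0],"spin": 0,"jaw": 0.6}
    - {"delta_pos": [18,0,0],"spin": 0,"jaw": 0.6}
    - {"delta_pos": [8,0,0],"spin": 0,"jaw": 0.6}
    - {"delta_pos": [0,0,0],"spin": 0,"jaw": 0.6}

```text
time: 25.9
tcp_pos: [552.6, -350.0, 56.5]
eef_rot: [0.516, 0.492, 0.495, -0.496]
wrist_force: [0.6, -0.7, -0.2]
finger_gap: 0.6
```

```bash
python3 -c "
from h import *
tell()"
```

```text
t 25.9 tcp [ 552.6 -350.    56.5] X [ 0.018 -0.025 -1.   ] Y [1.    0.023 0.018] F [ 0.6 -0.7 -0.2] gap 0.6 j [-0.76  0.28 -0.05  1.2  -0.01  0.79]
```

View pics/t3.png

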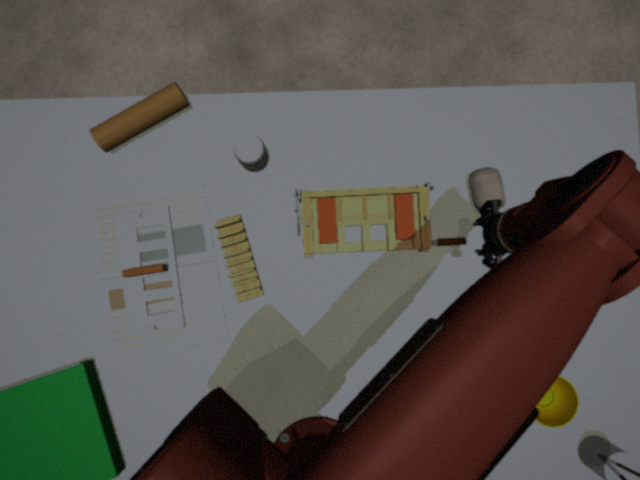

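Request:
move_arm:
  rows:
    - {"delta_pos": [0,-7,-2],"spin": 0,"jaw": 0.6}
    - {"delta_pos": [9,0,0],"spin": 0,"jaw": 0.6}
    - {"delta_pos": [0,0,0],"spin": 0,"jaw": 0.4}
    - {"delta_pos": [0,0,0],"spin": 0,"jaw": 0.25}
    - {"delta_pos": [0,0,0],"spin": 0,"jaw": 0.1}
    - {"delta_pos": [0,0,0],"spin": 0,"jaw": 0}
    - {"delta_pos": [0,0,0],"spin": 0,"jaw": 0}

```text
time: 26.78
tcp_pos: [544.5, -349.8, 49.7]
eef_rot: [0.516, 0.492, 0.494, -0.497]
wrist_force: [0.0, 0.8, -0.2]
finger_gap: 0.187
```

```bash
python3 -c "
from h import *
tell()"
```

```text
t 26.77 tcp [ 544.5 -349.8   49.7] X [ 0.017 -0.027 -0.999] Y [1.    0.022 0.016] F [ 0.   0.8 -0.2] gap 0.187 j [-0.77  0.27 -0.09  1.19 -0.01  0.78]
```

Request:
move_arm:
  rows:
    - {"delta_pos": [0,0,0],"spin": 0,"jaw": 0.35}
    - {"delta_pos": [5,0,0],"spin": 0,"jaw": 0.35}
    - {"delta_pos": [2,0,0],"spin": 0,"jaw": 0.35}
    - {"delta_pos": [0,0,0],"spin": 0,"jaw": 0.2}
    - {"delta_pos": [0,0,0],"spin": 0,"jaw": 0}
    - {"delta_pos": [0,0,0],"spin": 0,"jaw": 0}
    - {"delta_pos": [0,0,0],"spin": 0,"jaw": 0}

```text
time: 27.65
tcp_pos: [544.7, -350.0, 42.4]
eef_rot: [0.516, 0.492, 0.494, -0.497]
wrist_force: [-0.8, 0.3, 0.5]
finger_gap: 0.19
```

```bash
python3 -c "
from h import *
tell()
h=np.array([674,-131.3]);x=np.array([1,.0218])
for d in range(0,66,5):
    a=np.radians(d); X=-135*np.cos(a)+12*np.sin(a); Z=135*np.sin(a)+12*np.cos(a)+35
    print(d,round(X+135,1),round(Z-47,1))
"
```

```text
t 27.65 tcp [ 544.7 -350.    42.4] X [ 0.017 -0.028 -0.999] Y [1.    0.022 0.016] F [-0.8  0.3  0.5] gap 0.19 j [-0.77  0.27 -0.09  1.18 -0.01  0.78]
0 0.0 0.0
5 1.6 11.7
10 4.1 23.3
15 7.7 34.5
20 12.2 45.4
25 17.7 55.9
30 24.1 65.9
35 31.3 75.3
40 39.3 84.0
45 48.0 91.9
50 57.4 99.1
55 67.4 105.5
60 77.9 110.9
65 88.8 115.4
```

Request:
move_arm:
  rows:
    - {"delta_pos": [-6,0.5,0.2],"spin": 0,"jaw": 0}
    - {"delta_pos": [-6,1.1,0.2],"spin": 0,"jaw": 0}
    - {"delta_pos": [-11.6,2.5,0.3],"spin": 0,"jaw": 0}
    - {"delta_pos": [-11.2,3.6,0.3],"spin": 0,"jaw": 0}
    - {"delta_pos": [-10.9,4.5,0.3],"spin": 0,"jaw": 0}
    - {"delta_pos": [-10.5,5.5,0.3],"spin": 0,"jaw": 0}

```text
time: 28.4
tcp_pos: [558.1, -349.7, 90.7]
eef_rot: [0.512, 0.491, 0.497, -0.499]
wrist_force: [-3.3, -5.7, -11.4]
finger_gap: 0.193
```

```bash
python3 -c "
from h import *
tell()"
```

```text
t 28.4 tcp [ 558.1 -349.7   90.7] X [ 0.007 -0.024 -1.   ] Y [1.    0.019 0.007] F [ -3.3  -5.7 -11.4] gap 0.193 j [-0.75  0.29  0.01  1.28 -0.01  0.8 ]
```

Request:
move_arm:
  rows:
    - {"delta_pos": [-9,4.8,0.2],"spin": 0,"jaw": 0}
    - {"delta_pos": [-10,6.4,0.2],"spin": 0,"jaw": 0}
    - {"delta_pos": [-9.4,7.2,0.2],"spin": 0,"jaw": 0}
    - {"delta_pos": [-8.7,8,0.2],"spin": 0,"jaw": 0}
    - {"delta_pos": [-7.9,8.7,0.2],"spin": 0,"jaw": 0}

```text
time: 29.02
tcp_pos: [588.6, -349.0, 131.0]
eef_rot: [0.507, 0.489, 0.501, -0.503]
wrist_force: [-7.4, -4.0, -7.6]
finger_gap: 0.188
```

```bash
python3 -c "
from h import *
tell()"
```

```text
t 29.02 tcp [ 588.6 -349.   131. ] X [-0.007 -0.02  -1.   ] Y [ 1.     0.016 -0.007] F [-7.4 -4.  -7.6] gap 0.188 j [-0.72  0.36  0.18  1.38 -0.02  0.84]
```

Request:
move_arm:
  rows:
    - {"delta_pos": [-7.6,9,0],"spin": 0,"jaw": 0}
    - {"delta_pos": [-7,9.6,0],"spin": 0,"jaw": 0}
    - {"delta_pos": [-5,8.5,0],"spin": 0,"jaw": 0}
    - {"delta_pos": [-2.5,5,0],"spin": 0,"jaw": 0}
    - {"delta_pos": [0,0,0],"spin": 0,"jaw": 0}

```text
time: 29.65
tcp_pos: [616.7, -348.5, 150.6]
eef_rot: [-0.503, -0.486, -0.504, 0.506]
wrist_force: [0.9, -1.0, -4.9]
finger_gap: 0.192
```

```bash
python3 -c "
from h import *
tell()"
```

```text
t 29.65 tcp [ 616.7 -348.5  150.6] X [-0.021 -0.018 -1.   ] Y [ 1.     0.015 -0.021] F [ 0.9 -1.  -4.9] gap 0.192 j [-0.69  0.45  0.33  1.45 -0.03  0.87]
```

Request:
move_arm:
  rows:
    - {"delta_pos": [-1.5,3.2,0],"spin": 0,"jaw": 0}
    - {"delta_pos": [-1.5,3.2,0],"spin": 0,"jaw": 0}
    - {"delta_pos": [0,0,0],"spin": 0,"jaw": 0}

```text
time: 30.02
tcp_pos: [621.3, -348.4, 152.9]
eef_rot: [-0.501, -0.485, -0.506, 0.507]
wrist_force: [0.2, -1.6, -4.5]
finger_gap: 0.192
```

```bash
python3 -c "
from h import *
tell(); c,im=shot('side','s2'); c2,i2=shot('wrist','w3')
b=cv2.resize(im[180:330,270:420],(600,600),interpolation=cv2.INTER_CUBIC)
cv2.imwrite('pics/c2.png',b)
"
```

```text
t 30.02 tcp [ 621.3 -348.4  152.9] X [-0.026 -0.018 -1.   ] Y [ 1.     0.014 -0.026] F [ 0.2 -1.6 -4.5] gap 0.192 j [-0.68  0.47  0.36  1.46 -0.03  0.88]
```

View pics/c2.png

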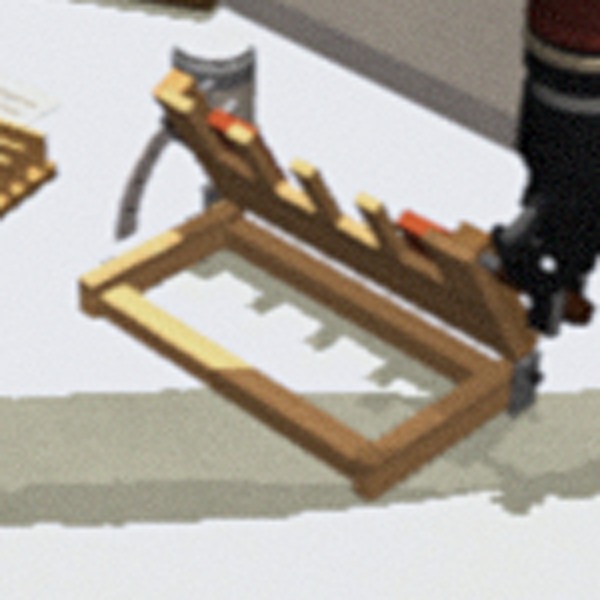

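Request:
move_arm:
  rows:
    - {"delta_pos": [0,0,0],"spin": 0,"jaw": 0.3}
    - {"delta_pos": [0,0,0],"spin": 0,"jaw": 0.4}
    - {"delta_pos": [-25,0,0],"spin": 0,"jaw": 0.45}
    - {"delta_pos": [-50,0,0],"spin": 0,"jaw": 0.55}
    - {"delta_pos": [-50,0,0],"spin": 0,"jaw": 0.55}
    - {"delta_pos": [0,0,-30],"spin": 0,"jaw": 0.55}
    - {"delta_pos": [0,0,-40],"spin": 0,"jaw": 0.55}
    - {"delta_pos": [0,0,-40],"spin": 0,"jaw": 0.55}
    - {"delta_pos": [0,0,0],"spin": 0,"jaw": 0.55}

```text
time: 31.25
tcp_pos: [625.8, -232.5, 286.9]
eef_rot: [0.506, 0.488, 0.501, -0.505]
wrist_force: [-0.0, 0.1, 0.1]
finger_gap: 0.55
```

```bash
python3 -c "
from h import *
tell(); c,im=shot('wrist','w4')
hsv=cv2.cvtColor(im,cv2.COLOR_BGR2HSV); m=((hsv[...,0]<12)&(hsv[...,1]>140)&(hsv[...,2]>60)).astype(np.uint8)
n,l,st,ce=cv2.connectedComponentsWithStats(m)
for i in range(1,n):
    if st[i,4]>200: print(st[i],ce[i])
H=np.array([674,-131.3,35])
def P(u,n,y,a=60):
    a=np.radians(a);X=-u*np.cos(a)+n*np.sin(a);Z=u*np.sin(a)+n*np.cos(a)
    return H+[X-.0218*y,y+.0218*X,Z]
for y in(-93,93):
  for a in (58,60,62): print(y,a,[np.round(proj(c,P(u,24,y+w,a))).tolist() for u in(12,122) for w in (-22.5,22.5)])
print('handle',[np.round(proj(c,P(135,12,y))) for y in (-170,-240)], 'edge',[np.round(proj(c,P(148,26,y))) for y in (-154,154)])
"
```

```text
t 31.25 tcp [ 625.8 -232.5  286.9] X [-0.012 -0.021 -1.   ] Y [ 1.     0.014 -0.012] F [-0.   0.1  0.1] gap 0.55 j [-0.54  0.34  0.43  1.67 -0.02  1.02]
[362   0  34  25 449] [383.1403118   8.3674833]
[ 323  184   64   68 2992] [352.78074866 215.57319519]
-93 58 [[383.0, 223.0], [385.0, 181.0], [330.0, 251.0], [330.0, 197.0]]
-93 60 [[384.0, 223.0], [386.0, 181.0], [335.0, 252.0], [336.0, 197.0]]
-93 62 [[384.0, 223.0], [386.0, 181.0], [340.0, 252.0], [341.0, 197.0]]
93 58 [[392.0, 27.0], [395.0, -31.0], [330.0, -17.0], [330.0, -103.0]]
93 60 [[393.0, 27.0], [396.0, -31.0], [337.0, -18.0], [337.0, -105.0]]
93 62 [[394.0, 28.0], [397.0, -31.0], [343.0, -19.0], [344.0, -106.0]]
handle [array([315., 314.]), array([316., 383.])] edge [array([322., 308.]), array([ 317., -231.])]
```

View pics/w4.png

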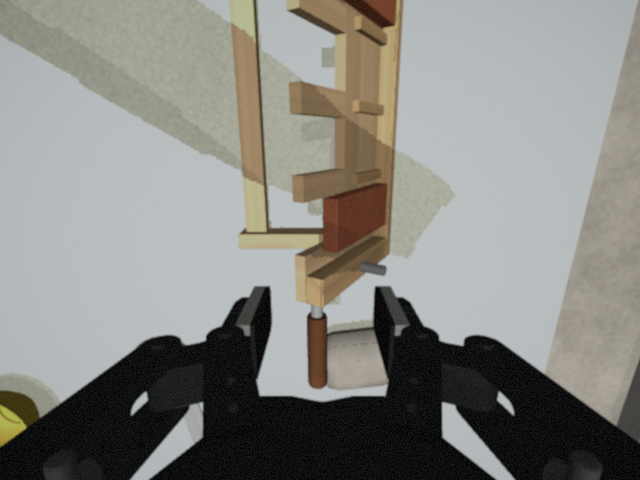

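Request:
move_arm:
  rows:
    - {"delta_pos": [0,12,-9],"spin": 0,"jaw": 0.55}
    - {"delta_pos": [20,0,0],"spin": 0,"jaw": 0.55}
    - {"delta_pos": [20,0,0],"spin": 0,"jaw": 0.55}
    - {"delta_pos": [20,0,0],"spin": 0,"jaw": 0.55}
    - {"delta_pos": [20,0,0],"spin": 0,"jaw": 0.55}
    - {"delta_pos": [8,0,0],"spin": 0,"jaw": 0.55}
    - {"delta_pos": [0,0,0],"spin": 0,"jaw": 0.55}

```text
time: 32.17
tcp_pos: [641.1, -230.4, 195.4]
eef_rot: [-0.505, -0.49, -0.499, 0.506]
wrist_force: [-0.8, -0.6, 0.5]
finger_gap: 0.552
```

```bash
python3 -c "
from h import *
tell()"
```

```text
t 32.17 tcp [ 641.1 -230.4  195.4] X [-0.01  -0.022 -1.   ] Y [ 1.     0.008 -0.01 ] F [-0.8 -0.6  0.5] gap 0.552 j [-0.53  0.35  0.29  1.5  -0.02  1.04]
```

Request:
move_arm:
  rows:
    - {"delta_pos": [0,-3,-6],"spin": -0.012,"jaw": 0.55}
    - {"delta_pos": [0,0,0],"spin": 0,"jaw": 0.55}
    - {"delta_pos": [15,0,0],"spin": 0,"jaw": 0.55}
    - {"delta_pos": [15,0,0],"spin": 0,"jaw": 0.55}
    - {"delta_pos": [15,0,0],"spin": 0,"jaw": 0.55}
    - {"delta_pos": [10,0,0],"spin": 0,"jaw": 0.55}
    - {"delta_pos": [0,0,0],"spin": 0,"jaw": 0.55}

```text
time: 33.05
tcp_pos: [637.7, -225.6, 137.4]
eef_rot: [0.508, 0.487, 0.502, -0.503]
wrist_force: [0.9, 0.0, 0.6]
finger_gap: 0.547
```

```bash
python3 -c "
from h import *
tell()"
```

```text
t 33.05 tcp [ 637.7 -225.6  137.4] X [-0.009 -0.022 -1.   ] Y [ 1.     0.02  -0.009] F [0.9 0.  0.6] gap 0.547 j [-0.52  0.34  0.17  1.39 -0.02  1.03]
```

Request:
move_arm:
  rows:
    - {"delta_pos": [0,2,0],"spin": 0,"jaw": 0.45}
    - {"delta_pos": [-1.5,6,0],"spin": 0,"jaw": 0.42}
    - {"delta_pos": [-1.8,6,0],"spin": 0,"jaw": 0.42}
    - {"delta_pos": [-1.8,6,0],"spin": 0,"jaw": 0.42}
    - {"delta_pos": [-1.8,6,0],"spin": 0,"jaw": 0.4}
    - {"delta_pos": [-1.8,6,0],"spin": 0,"jaw": 0.38}
    - {"delta_pos": [-1.8,6,0],"spin": 0,"jaw": 0.36}

```text
time: 33.92
tcp_pos: [679.3, -225.0, 150.3]
eef_rot: [0.509, 0.487, 0.501, -0.502]
wrist_force: [0.0, -1.0, -0.7]
finger_gap: 0.359
```

```bash
python3 -c "
from h import *
tell(); shot('side','s3')"
```

```text
t 33.92 tcp [ 679.3 -225.   150.3] X [-0.006 -0.024 -1.   ] Y [ 1.     0.02  -0.007] F [ 0.  -1.  -0.7] gap 0.359 j [-0.49  0.46  0.34  1.44 -0.02  1.06]
```

Request:
move_arm:
  rows:
    - {"delta_pos": [-1,5,0],"spin": 0,"jaw": 0.32}
    - {"delta_pos": [0,1,0],"spin": 0,"jaw": 0.26}
    - {"delta_pos": [0,0,0],"spin": 0,"jaw": 0.2}
    - {"delta_pos": [0,0,0],"spin": 0,"jaw": 0.1}
    - {"delta_pos": [0,0,0],"spin": 0,"jaw": 0}
    - {"delta_pos": [0,0,0],"spin": 0,"jaw": 0}

```text
time: 34.72
tcp_pos: [685.0, -224.8, 151.4]
eef_rot: [0.509, 0.487, 0.501, -0.503]
wrist_force: [-0.8, 0.2, 1.4]
finger_gap: 0.154
```

```bash
python3 -c "
from h import *
tell(); c,im=shot('side','s4')
b=cv2.resize(im[150:300,270:420],(600,600),interpolation=cv2.INTER_CUBIC)
cv2.imwrite('pics/c3.png',b)"
```

```text
t 34.73 tcp [ 685.  -224.8  151.4] X [-0.009 -0.024 -1.   ] Y [ 1.     0.02  -0.009] F [-0.8  0.2  1.4] gap 0.154 j [-0.49  0.48  0.37  1.45 -0.02  1.06]
```

View pics/c3.png

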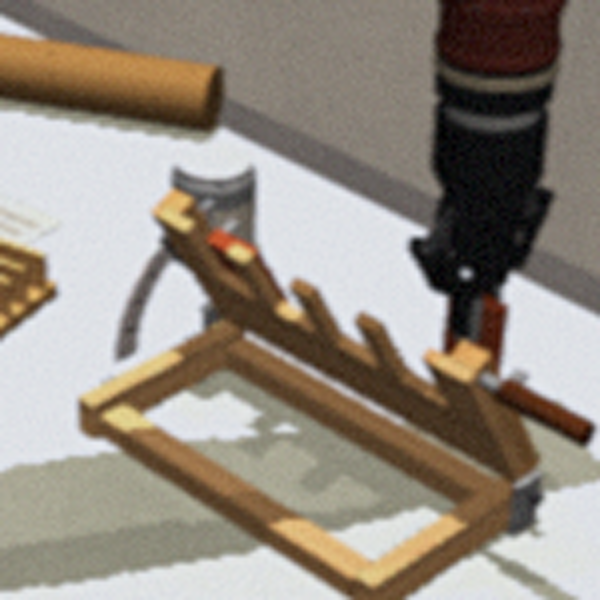

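Request:
move_arm:
  rows:
    - {"delta_pos": [-5,0,0],"spin": 0,"jaw": 0}
    - {"delta_pos": [-10,0,0],"spin": 0,"jaw": 0}
    - {"delta_pos": [-20,0,0],"spin": 0,"jaw": 0}
    - {"delta_pos": [-25,0,0],"spin": 0,"jaw": 0}
    - {"delta_pos": [-25,0,0],"spin": 0,"jaw": 0}
    - {"delta_pos": [-25,0,0],"spin": 0,"jaw": 0}
    - {"delta_pos": [-25,0,0],"spin": 0,"jaw": 0}
    - {"delta_pos": [0,0,0],"spin": 0,"jaw": 0}

```text
time: 35.78
tcp_pos: [686.9, -221.2, 294.2]
eef_rot: [0.51, 0.488, 0.5, -0.502]
wrist_force: [-0.0, -0.3, -1.8]
finger_gap: 0.155
```

```bash
python3 -c "
from h import *
tell(); c,im=shot('top','t4')
hsv=cv2.cvtColor(im,cv2.COLOR_BGR2HSV)
m=((hsv[...,0]>15)&(hsv[...,0]<35)&(hsv[...,1]>70)).astype(np.uint8); m[:,:190]=0;m[:,290:]=0;m[:195]=0;m[330:]=0
m=cv2.morphologyEx(m,cv2.MORPH_OPEN,np.ones((2,2)))
r=cv2.minAreaRect(np.argwhere(m)[:,::-1].astype(np.float32)); print('rack',r, onz(c,*r[0],50))
"
```

```text
t 35.77 tcp [ 686.9 -221.2  294.2] X [-0.005 -0.024 -1.   ] Y [ 1.     0.02  -0.005] F [-0.  -0.3 -1.8] gap 0.155 j [-0.48  0.53  0.7   1.72 -0.02  1.07]
rack ((239.9541473388672, 259.0138244628906), (83.5224609375, 26.148658752441406), 73.3007583618164) [513.39324916 172.48370016  50.        ]
```

Request:
move_arm:
  rows:
    - {"delta_pos": [0,-7,-25],"spin": 0,"jaw": 0}
    - {"delta_pos": [0,-8,-36],"spin": 0,"jaw": 0}
    - {"delta_pos": [0,-8,-36],"spin": 0,"jaw": 0}
    - {"delta_pos": [0,-8,-36],"spin": 0,"jaw": 0}
    - {"delta_pos": [0,-8,-36],"spin": 0,"jaw": 0}
    - {"delta_pos": [0,-8,-36],"spin": 0,"jaw": 0}
    - {"delta_pos": [0,-8,-36],"spin": 0,"jaw": 0}
    - {"delta_pos": [0,-8,-36],"spin": 0,"jaw": 0}
    - {"delta_pos": [0,-8,-36],"spin": 0,"jaw": 0}
    - {"delta_pos": [0,-8,-36],"spin": -0.08,"jaw": 0}
    - {"delta_pos": [0,-8,-36],"spin": -0.08,"jaw": 0}
    - {"delta_pos": [0,0,0],"spin": -0.08,"jaw": 0}

```text
time: 37.33
tcp_pos: [579.6, 173.7, 264.0]
eef_rot: [0.558, 0.418, 0.566, -0.44]
wrist_force: [0.9, -0.3, -1.6]
finger_gap: 0.161
```

```bash
python3 -c "
from h import *
tell(); c,im=shot('wrist','w5')
"
```

```text
t 37.33 tcp [579.6 173.7 264. ] X [-0.029 -0.018 -0.999] Y [ 0.964  0.263 -0.032] F [ 0.9 -0.3 -1.6] gap 0.161 j [ 0.08  0.17  0.19  1.63 -0.02  1.39]
```

View pics/w5.png

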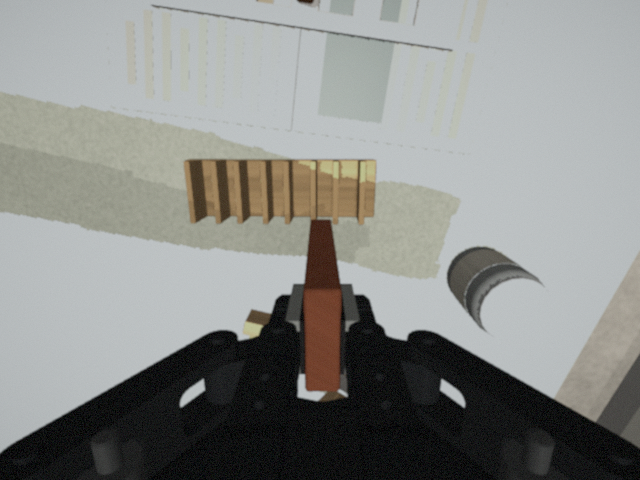

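```bash
python3 -c "
from h import *
im=cv2.imread('pics/w5.png')
cv2.imwrite('pics/c4.png',cv2.resize(im[148:232,180:385],None,fx=3.9,fy=3.9,interpolation=cv2.INTER_CUBIC))
c=cams.get_calibration('wrist'); C=np.array([515,175]);a=.265
for k in (-88.5,-61.5,-38.5,-11.5,11.5,38.5,61.5,88.5):
    print(k,[np.round(proj(c,[*(C+[np.cos(a)*(k+e)-np.sin(a)*y,np.sin(a)*(k+e)+np.cos(a)*y]),50]),1).tolist() for e in(-3,3) for y in (32,-32)])
print([np.round(proj(c,[*(C+[np.cos(a)*k-np.sin(a)*y,np.sin(a)*k+np.cos(a)*y]),14]),1).tolist() for k in(-106,106) for y in (32,-32)])
"
```

```text
-88.5 [[175.2, 162.8], [182.5, 224.9], [181.1, 162.8], [188.1, 224.9]]
-61.5 [[201.8, 163.0], [207.8, 225.2], [207.7, 163.0], [213.4, 225.2]]
-38.5 [[224.6, 163.1], [229.4, 225.4], [230.5, 163.2], [235.0, 225.5]]
-11.5 [[251.4, 163.3], [254.8, 225.7], [257.4, 163.3], [260.5, 225.8]]
11.5 [[274.4, 163.4], [276.6, 226.0], [280.4, 163.5], [282.3, 226.1]]
38.5 [[301.5, 163.6], [302.3, 226.3], [307.5, 163.6], [308.0, 226.4]]
61.5 [[324.6, 163.8], [324.2, 226.6], [330.7, 163.8], [330.0, 226.6]]
88.5 [[352.0, 163.9], [350.1, 226.9], [358.0, 164.0], [355.9, 226.9]]
[[177.0, 160.8], [183.6, 217.4], [369.1, 162.0], [366.6, 219.5]]
```

View pics/c4.png

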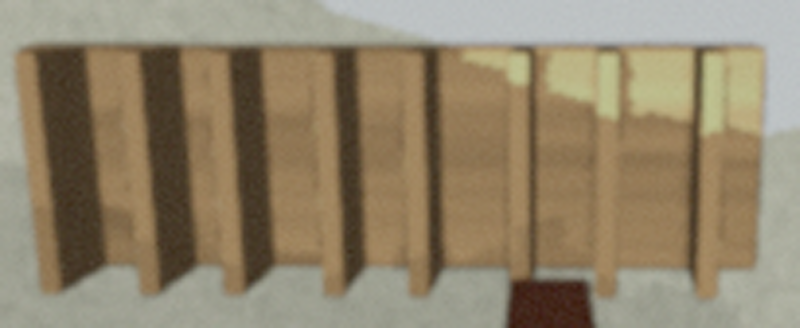

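```bash
cat > rack.py <<'E'
from h import *
def rackfit(c,pts):  # pts: slat tops (k, +y end px, -y end px)
    A=[];B=[]
    for k,p,q in pts:
        for y,px in((32,p),(-32,q)):
            w=onz(c,*px,50)[:2]; A+= [[1,0,k,-y],[0,1,y,k]]; B+=list(w)
    s,res,*_=np.linalg.lstsq(np.array(A,float),np.array(B),rcond=None)
    print("rack C",s[:2].round(1),"yaw",round(np.arctan2(s[3],s[2]),4),"scale",round(np.hypot(s[2],s[3]),3),"rms",np.sqrt(res/len(B)))
    return s
E
python3 - <<'E'
from rack import *
c=cams.get_calibration('wrist')
f=lambda u,v:(180+u/3.9,148+v/3.9)
s=rackfit(c,[(88.5,f(712,48),f(708,295)),(-88.5,f(28,48),f(50,291)),(11.5,f(415,48),f(420,294)),(-38.5,f(221,49),f(235,292)),(61.5,f(608,48),f(606,294))])
for k in(-75,-25,25,75): print(k,(s[:2]+k*np.array([s[2],s[3]])).round(1))
E
```

```text
rack C [522.6 180.2] yaw 0.2698 scale 0.996 rms [0.39406045]
-75 [450.6 160.3]
-25 [498.6 173.6]
25 [546.6 186.8]
75 [594.5 200.1]
```

Request:
move_arm:
  rows:
    - {"delta_pos": [0,12,-11],"spin": 0,"jaw": 0}
    - {"delta_pos": [0,12,-11],"spin": 0,"jaw": 0}
    - {"delta_pos": [15,0,0],"spin": 0,"jaw": 0}
    - {"delta_pos": [20,0,0],"spin": 0,"jaw": 0}
    - {"delta_pos": [20,0,0],"spin": 0,"jaw": 0}
    - {"delta_pos": [20,0,0],"spin": 0,"jaw": 0}
    - {"delta_pos": [15,0,0],"spin": 0,"jaw": 0}
    - {"delta_pos": [0,0,0],"spin": 0,"jaw": 0}

```text
time: 38.38
tcp_pos: [589.6, 194.6, 157.8]
eef_rot: [0.553, 0.416, 0.567, -0.446]
wrist_force: [-1.5, 0.5, -1.1]
finger_gap: 0.156
```

```bash
python3 -c "
from h import *
tell(); c,im=shot('wrist','w6')
ci=cv2.resize(im[150:330,200:440],None,fx=3.3,fy=3.3,interpolation=cv2.INTER_CUBIC); cv2.imwrite('pics/c5.png',ci); print(c)
"
```

```text
t 38.38 tcp [589.6 194.6 157.8] X [-0.041 -0.021 -0.999] Y [ 0.966  0.256 -0.045] F [-1.5  0.5 -1.1] gap 0.156 j [ 0.12  0.23  0.07  1.45 -0.02  1.43]
{'K': array([[334.29054428,   0.        , 322.06872835],
       [  0.        , 334.29054428, 242.0400785 ],
       [  0.        ,   0.        ,   1.        ]]), 'eye': array([577.7356701 , 265.34744005, 283.30879768]), 'rotation': array([ 0.98061108, -0.14567093,  0.00329839,  0.1310382 ])}
```

View pics/c5.png

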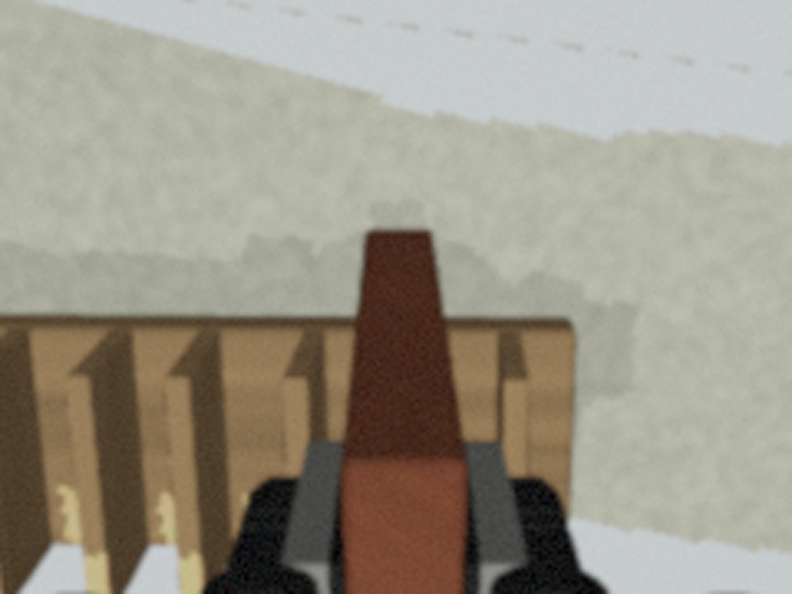

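```bash
python3 - <<'E'
from h import *
c=cams.get_calibration('wrist'); f=lambda u,v:(200+u/3.3,150+v/3.3)
s,r=tell()
t=s["tcp_pos"]; 
for off in (92,94,96):
    b=t+off*r[:,0]; print("tile bottom pred",b.round(1),"seen edge mid",onz(c,*f(398.5,232),b[2]).round(1), [onz(c,*f(u,232),b[2]).round(1)[:2] for u in(366,431)])
s6=onz(c,*f(297,378),50);s8=onz(c,*f(514,377),50); print(s6,s8,np.linalg.norm(s8-s6)); d=(s8-s6)/np.linalg.norm(s8-s6); print("yaw",np.arctan2(d[1],d[0]))
e=s6+36.5*d; cen=e-32*np.array([-d[1],d[0],0]); print("slot75 +y end",e.round(1),"centre",cen.round(1))
b=t+94*r[:,0]; D=cen-b; D[2]=0; print("needed shift world",D.round(1),"tool",(r.T@D).round(1))
te=onz(c,*f(398.5,232),b[2]); D2=(e-te)[:2]; print("by sight along d:",D2@d[:2])
E
```

```text
t 38.42 tcp [590.  194.7 158.8] X [-0.04  -0.021 -0.999] Y [ 0.966  0.256 -0.044] F [-0.2 -0.7 -0.3] gap 0.155 j [ 0.12  0.23  0.07  1.46 -0.02  1.43]
tile bottom pred [586.4 192.8  66.8] seen edge mid [580.8 214.8  66.8] [array([574.4, 213. ]), array([587.1, 216.5])]
tile bottom pred [586.3 192.8  64.9] seen edge mid [580.8 214.3  64.9] [array([574.4, 212.5]), array([587.2, 216.1])]
tile bottom pred [586.2 192.7  62.9] seen edge mid [580.8 213.8  62.9] [array([574.4, 212. ]), array([587.3, 215.6])]
[567.3880173  171.84919348  50.        ] [614.6168561  185.44767088  50.        ] 49.14755133498686
yaw 0.28034455984048173
slot75 +y end [602.5 181.9  50. ] centre [611.3 151.2  50. ]
needed shift world [ 25.  -41.6   0. ] tool [-0.1 13.5 46.6]
by sight along d: 11.870088186871124
```

```bash
python3 -c "
from h import *
c,im=shot('top','t5')
hsv=cv2.cvtColor(im,cv2.COLOR_BGR2HSV)
m=((hsv[...,0]>15)&(hsv[...,0]<35)&(hsv[...,1]>70)).astype(np.uint8); m[:,:190]=0;m[:,292:]=0;m[:195]=0;m[330:]=0
m=cv2.morphologyEx(m,cv2.MORPH_OPEN,np.ones((2,2)))
r=cv2.minAreaRect(np.argwhere(m)[:,::-1].astype(np.float32)); print('rack',r, onz(c,*r[0],50))
cv2.imwrite('pics/c6.png',cv2.resize(im[180:330,190:340],(600,600),interpolation=cv2.INTER_CUBIC))
"
```

```text
rack ((243.4499969482422, 257.3499755859375), (83.80034637451172, 62.613094329833984), 71.56504821777344) [517.19093452 163.96572845  50.        ]
```

View pics/c6.png

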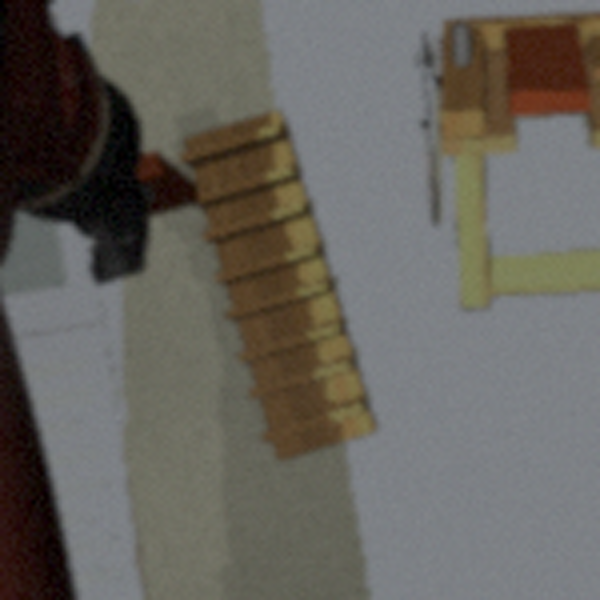

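Request:
move_arm:
  rows:
    - {"delta_pos": [-3,3.4,11],"spin": -0.02,"jaw": 0}
    - {"delta_pos": [-2,3.4,12],"spin": 0,"jaw": 0}
    - {"delta_pos": [-1,3.4,12],"spin": 0,"jaw": 0}
    - {"delta_pos": [0,3.4,11.5],"spin": 0,"jaw": 0}
    - {"delta_pos": [0,0,0],"spin": 0,"jaw": 0}

```text
time: 39.1
tcp_pos: [620.6, 150.2, 169.1]
eef_rot: [0.56, 0.412, 0.57, -0.438]
wrist_force: [-0.5, -1.0, -0.8]
finger_gap: 0.154
```

```bash
cat > slot.py <<'E'
from h import *
# numeric slat finding in the wrist picture: column brightness profile along a row band in rectified rack frame
def rectify(c,im,C,yaw,z=50,sc=3):
    # top-down map at height z in rack frame: x -115..115, y -45..45
    xs=np.arange(-115,115,1/sc); ys=np.arange(60,-60,-1/sc); X,Y=np.meshgrid(xs,ys)
    W=np.stack([C[0]+np.cos(yaw)*X-np.sin(yaw)*Y,C[1]+np.sin(yaw)*X+np.cos(yaw)*Y,np.full_like(X,z)],-1)
    q=rot(c["rotation"]).inv().apply((W-np.array(c["eye"])).reshape(-1,3)); K=c["K"]
    u=(K[0][0]*q[:,0]/-q[:,2]+K[0][2]).reshape(X.shape).astype(np.float32); v=(K[1][1]*q[:,1]/q[:,2]+K[1][2]).reshape(X.shape).astype(np.float32)
    return cv2.remap(im,u,v,cv2.INTER_LINEAR)
E
python3 - <<'E'
from slot import *
s,r=tell(); t=s["tcp_pos"]; c,im=shot('wrist','w7')
cv2.imwrite('pics/r7.png',rectify(c,im,(539.2,130.4),.28))
b=t+94*r[:,0]; cen=np.array([611.3,151.2,b[2]]); print("bottom",b.round(1),"err tool",(r.T@(cen-b)).round(1))
E
```

```text
t 39.1 tcp [620.6 150.2 169.1] X [-0.033 -0.021 -0.999] Y [ 0.961  0.276 -0.038] F [-0.5 -1.  -0.8] gap 0.154 j [ 0.04  0.27  0.14  1.47 -0.02  1.33]
bottom [617.4 148.2  75.1] err tool [ 0.1 -5.1 -4.6]
```

```bash
python3 - <<'E'
from h import *
im=cv2.imread('pics/r7.png'); hsv=cv2.cvtColor(im,cv2.COLOR_BGR2HSV).astype(float)
# rows: y=60-r/3 ; show coarse map of wood mask & brightness
for y in (36,32,28,22,15,-15,-25,-30):
    r=int((60-y)*3); p=im[r-3:r+4].astype(float).mean((0,2)); sat=hsv[r-3:r+4,:,1].mean(0)
    print(y,' '.join(f"{int(a)}" for a in p[::6]))
print('x ',' '.join(str(int(-115+i/3)) for i in range(0,690,6)))
E
```

```text
36 160 161 159 161 159 164 162 162 166 163 159 161 157 151 138 122 105 83 74 67 63 62 62 65 62 92 116 112 104 98 90 81 71 67 65 66 65 114 127 119 106 94 83 70 68 67 64 113 131 129 129 128 122 110 92 78 70 65 66 117 128 127 126 123 112 91 74 69 70 112 125 124 123 123 123 123 119 100 78 68 70 114 121 120 121 120 119 118 87 75 74 113 118 117 117 116 117 115 117 114 92 72 76 112 116 114 115 113 118 169 176 176 179 179 180
32 162 161 161 161 160 162 166 167 164 157 161 149 121 121 91 62 62 64 64 58 56 58 61 63 64 119 128 122 67 63 62 62 59 60 61 64 94 136 136 100 63 63 63 60 61 64 64 115 135 134 133 134 127 69 63 64 61 63 67 127 134 131 136 133 100 65 61 63 65 120 134 133 134 133 132 129 129 120 69 63 67 127 133 133 133 133 127 125 122 90 64 128 133 133 133 133 133 132 134 128 112 116 111 127 133 134 133 134 130 159 181 180 180 180 178
28 161 162 164 163 159 162 164 165 161 157 164 148 122 121 89 61 62 62 59 60 59 60 62 64 64 118 123 114 66 62 61 58 59 59 62 64 96 139 136 97 62 64 60 60 60 66 65 120 137 136 136 138 131 69 64 62 62 66 69 129 138 132 139 137 97 64 60 62 65 128 137 138 137 1
[... 2011 characters left out ...]
93 203 204 204 204 204 203 204 203 204 196 169 169 174 185 193 198 187 176 172 164 173 155 140 138 151 168 162 159 160 158 156 160 162 163 147 137 134 132 157 160 161 161 161 160 161 160 140 131 130 149 163 96 46 49 47 48 47 46 45 47 47 48 48 46 109 166 164 159 164 163 162 161 162 161 164
x  -115 -113 -111 -109 -107 -105 -103 -101 -99 -97 -95 -93 -91 -89 -87 -85 -83 -81 -79 -77 -75 -73 -71 -69 -67 -65 -63 -61 -59 -57 -55 -53 -51 -49 -47 -45 -43 -41 -39 -37 -35 -33 -31 -29 -27 -25 -23 -21 -19 -17 -15 -13 -11 -9 -7 -5 -3 -1 1 3 5 7 9 11 13 15 17 19 21 23 25 27 29 31 33 35 37 39 41 43 45 47 49 51 53 55 57 59 61 63 65 67 69 71 73 75 77 79 81 83 85 87 89 91 93 95 97 99 101 103 105 107 109 111 113
```

Request:
move_arm:
  rows:
    - {"delta_pos": [0,-3,-4],"spin": 0,"jaw": 0}
    - {"delta_pos": [0,-2.5,-3.5],"spin": 0,"jaw": 0}
    - {"delta_pos": [0,0,0],"spin": 0,"jaw": 0}
    - {"delta_pos": [0,0,0],"spin": 0,"jaw": 0}

```text
time: 39.65
tcp_pos: [611.5, 158.0, 169.0]
eef_rot: [0.56, 0.412, 0.57, -0.438]
wrist_force: [-0.4, -0.0, -1.5]
finger_gap: 0.155
```

```bash
cat > chk.py <<'E'
from slot import *
def peaks(C,yaw,name,y=(20,28)):
    s,r=tell(); c,im=shot('wrist',name); rr=rectify(c,im,C,yaw)
    g=rr[int((60-y[1])*3):int((60-y[0])*3)].astype(float).mean((0,2)); p=' '.join(str(int(a)) for a in g[::4])
    return s,r,c,g
E
python3 - <<'E'
from chk import *
s,r,c,g=peaks((537,133.4),.28,'w8')
print(' '.join(f"{int(-115+i/3)}:{int(g[i])}" for i in range(0,690,4)))
b=s["tcp_pos"]+94*r[:,0]; cen=np.array([609.1,154.1,b[2]]); print("bottom",b.round(1),"err tool",(r.T@(cen-b)).round(1))
E
```

```text
t 39.65 tcp [611.5 158.  169. ] X [-0.034 -0.02  -0.999] Y [ 0.96   0.277 -0.039] F [-0.4 -0.  -1.5] gap 0.155 j [ 0.05  0.25  0.11  1.47 -0.02  1.34]
-115:160 -113:160 -112:162 -111:163 -109:161 -108:160 -107:159 -105:160 -104:161 -103:162 -101:164 -100:163 -99:162 -97:160 -96:161 -95:163 -93:163 -92:158 -91:133 -89:122 -88:121 -87:117 -85:88 -84:61 -83:61 -81:62 -80:62 -79:59 -77:59 -76:59 -75:59 -73:59 -72:59 -71:60 -69:62 -68:64 -67:61 -65:66 -64:104 -63:123 -61:123 -60:120 -59:98 -57:64 -56:62 -55:64 -53:59 -52:60 -51:58 -49:59 -48:59 -47:60 -45:61 -44:63 -43:64 -41:92 -40:127 -39:130 -37:130 -36:113 -35:71 -33:63 -32:63 -31:61 -29:60 -28:59 -27:60 -25:60 -24:62 -23:64 -21:74 -20:115 -19:126 -17:126 -16:130 -15:130 -13:135 -12:138 -11:137 -9:128 -8:84 -7:61 -5:63 -4:59 -3:61 -1:61 0:63 1:64 2:90 3:130 5:135 6:134 7:132 9:133 10:138 11:139 13:134 14:97 15:65 17:62 18:60 19:62 21:63 22:83 23:129 25:135 26:134 27:135 29:135 30:135 31:135 33:135 34:133 35:129 37:139 38:139 39:138 41:113 42:66 43:61 45:63 46:96 47:131 49:135 50:134 51:136 53:134 54:135 55:135 57:135 58:132 59:138 61:140 62:139 63:128 65:76 66:85 67:122 69:126 70:125 71:124 73:125 74:125 75:127 77:125 78:127 79:133 81:135 82:134 83:128 85:114 86:130 87:140 89:139 90:135 91:126 93:133 94:135 95:135 97:136 98:135 99:135 101:133 102:130 103:170 105:176 106:177 107:180 109:181 110:176 111:176 113:178 114:180
bottom [608.3 156.1  75.1] err tool [0.  0.2 2.1]
```

Request:
move_arm:
  rows:
    - {"delta_pos": [8,0.3,0],"spin": 0,"jaw": 0}
    - {"delta_pos": [8,0.3,0],"spin": 0,"jaw": 0}
    - {"delta_pos": [0,0,0],"spin": 0,"jaw": 0}

```text
time: 40.08
tcp_pos: [611.4, 157.8, 151.3]
eef_rot: [0.559, 0.412, 0.571, -0.438]
wrist_force: [-0.6, -0.0, -0.3]
finger_gap: 0.158
```

```bash
python3 - <<'E'
from h import *
s,r=tell()
b=s["tcp_pos"]+94*r[:,0]; cen=np.array([609.1,154.1,b[2]]); print("bottom",b.round(1),"err tool",(r.T@(cen-b)).round(1))
E
```

```text
t 40.08 tcp [611.4 157.8 151.3] X [-0.035 -0.02  -0.999] Y [ 0.96   0.277 -0.039] F [-0.6 -0.  -0.3] gap 0.158 j [ 0.05  0.25  0.08  1.44 -0.02  1.34]
bottom [608.1 155.9  57.4] err tool [-0.   0.5  2. ]
```

Request:
move_arm:
  rows:
    - {"delta_pos": [7,0.6,0],"spin": 0,"jaw": 0}
    - {"delta_pos": [7,0.4,0],"spin": 0,"jaw": 0}
    - {"delta_pos": [7,0.3,0],"spin": 0,"jaw": 0}
    - {"delta_pos": [7,0.3,0],"spin": 0,"jaw": 0}
    - {"delta_pos": [5,0.2,0],"spin": 0,"jaw": 0}
    - {"delta_pos": [3,0,0],"spin": 0,"jaw": 0}
    - {"delta_pos": [0,0,0],"spin": 0,"jaw": 0}

```text
time: 40.95
tcp_pos: [611.7, 157.4, 112.3]
eef_rot: [0.559, 0.412, 0.571, -0.438]
wrist_force: [0.9, 0.1, -1.5]
finger_gap: 0.152
```

```bash
python3 - <<'E'
from h import *
s,r=tell()
b=s["tcp_pos"]+94*r[:,0]; cen=np.array([609.1,154.1,b[2]]); print("bottom",b.round(1),"err tool",(r.T@(cen-b)).round(1))
E
```

```text
t 40.95 tcp [611.7 157.4 112.3] X [-0.036 -0.02  -0.999] Y [ 0.96   0.277 -0.04 ] F [ 0.9  0.1 -1.5] gap 0.152 j [ 0.05  0.27  0.03  1.37 -0.02  1.34]
bottom [608.3 155.5  18.4] err tool [0.  0.3 1.5]
```

No side forces; now 1–2 mm steps to touch.

Request:
move_arm:
  rows:
    - {"delta_pos": [2,0,0],"spin": 0,"jaw": 0}
    - {"delta_pos": [1.5,0,0],"spin": 0,"jaw": 0}
    - {"delta_pos": [1,0,0],"spin": 0,"jaw": 0}

```text
time: 41.32
tcp_pos: [612.1, 157.5, 109.2]
eef_rot: [0.56, 0.412, 0.57, -0.438]
wrist_force: [-3.8, 0.9, 9.8]
finger_gap: 0.151
```

```bash
python3 -c "
from h import *
tell()"
```

```text
t 41.33 tcp [612.1 157.5 109.2] X [-0.034 -0.02  -0.999] Y [ 0.96   0.277 -0.038] F [-3.8  0.9  9.8] gap 0.151 j [ 0.05  0.27  0.03  1.36 -0.02  1.34]
```

Request:
move_arm:
  rows:
    - {"delta_pos": [1,0,0],"spin": 0,"jaw": 0}
    - {"delta_pos": [1,0,0],"spin": 0,"jaw": 0}

```text
time: 41.58
tcp_pos: [612.0, 157.5, 109.2]
eef_rot: [0.56, 0.412, 0.57, -0.438]
wrist_force: [-3.3, -0.1, 5.7]
finger_gap: 0.15
```

```bash
python3 -c "
from h import *
tell()"
```

```text
t 41.58 tcp [612.  157.5 109.2] X [-0.033 -0.02  -0.999] Y [ 0.96   0.277 -0.038] F [-3.3 -0.1  5.7] gap 0.15 j [ 0.05  0.27  0.02  1.36 -0.02  1.34]
```

Request:
move_arm:
  rows:
    - {"delta_pos": [0,0,0],"spin": 0,"jaw": 0.2}
    - {"delta_pos": [0,0,0],"spin": 0,"jaw": 0.28}
    - {"delta_pos": [0,0,0],"spin": 0,"jaw": 0.36}
    - {"delta_pos": [-15,0.5,0],"spin": 0,"jaw": 0.38}
    - {"delta_pos": [-30,1,0],"spin": 0,"jaw": 0.38}
    - {"delta_pos": [-50,0,0],"spin": 0,"jaw": 0.55}
    - {"delta_pos": [-50,0,0],"spin": 0,"jaw": 0.55}
    - {"delta_pos": [-30,0,0],"spin": 0,"jaw": 0.55}
    - {"delta_pos": [0,0,0],"spin": 0,"jaw": 0.55}

```text
time: 42.7
tcp_pos: [619.6, 161.6, 294.9]
eef_rot: [0.561, 0.413, 0.569, -0.437]
wrist_force: [0.5, -0.3, -0.5]
finger_gap: 0.551
```

```bash
python3 - <<'E'
from h import *
tell(); c,im=shot('wrist','w9')
hsv=cv2.cvtColor(im,cv2.COLOR_BGR2HSV); m=((hsv[...,0]<12)&(hsv[...,1]>140)&(hsv[...,2]>60)).astype(np.uint8)
n,l,st,ce=cv2.connectedComponentsWithStats(m)
for i in range(1,n):
    if st[i,4]>80: print(st[i],ce[i].round(),onz(c,*ce[i],124).round(1),hsv[l==i].mean(0).round())
a=.28
for X in(68,82):
    print([np.round(proj(c,[537+X*np.cos(a)-y*np.sin(a),133.4+X*np.sin(a)+y*np.cos(a),124])).tolist() for y in(22,-22)])
E
```

```text
t 42.7 tcp [619.6 161.6 294.9] X [-0.029 -0.02  -0.999] Y [ 0.96   0.277 -0.033] F [ 0.5 -0.3 -0.5] gap 0.551 j [ 0.06  0.29  0.39  1.7  -0.02  1.35]
[309 188  17  60 807] [316. 219.] [608.9 163.7 124. ] [  9. 155. 105.]
[294 372  38  29 527] [315. 387.] [657.3 -13.6 124. ] [  9. 154. 108.]
[[306.0, 205.0], [306.0, 251.0]]
[[321.0, 205.0], [321.0, 251.0]]
```

Request:
move_arm:
  rows:
    - {"delta_pos": [0,0,0],"spin": 0.13,"jaw": 0.55}
    - {"delta_pos": [0,0,0],"spin": 0.13,"jaw": 0.55}
    - {"delta_pos": [0,2,40],"spin": 0,"jaw": 0.55}
    - {"delta_pos": [0,2,40],"spin": 0,"jaw": 0.55}
    - {"delta_pos": [0,2,40],"spin": 0,"jaw": 0.55}
    - {"delta_pos": [0,2,40],"spin": 0,"jaw": 0.55}
    - {"delta_pos": [0,2,38],"spin": 0,"jaw": 0.55}
    - {"delta_pos": [30,0,0],"spin": 0,"jaw": 0.55}
    - {"delta_pos": [30,0,0],"spin": 0,"jaw": 0.55}
    - {"delta_pos": [20,0,0],"spin": 0,"jaw": 0.55}
    - {"delta_pos": [0,0,0],"spin": 0,"jaw": 0.55}

```text
time: 44.12
tcp_pos: [623.1, -43.6, 201.5]
eef_rot: [-0.495, -0.48, -0.511, 0.513]
wrist_force: [-0.5, 0.3, -0.5]
finger_gap: 0.55
```

```bash
python3 - <<'E'
from h import *
tell(); c,im=shot('wrist','w10')
hsv=cv2.cvtColor(im,cv2.COLOR_BGR2HSV); m=((hsv[...,0]<12)&(hsv[...,1]>140)&(hsv[...,2]>60)).astype(np.uint8)
n,l,st,ce=cv2.connectedComponentsWithStats(m)
for i in range(1,n):
    if st[i,4]>80: print(st[i],ce[i].round(),cv2.minAreaRect(np.argwhere(l==i)[:,::-1].astype(np.float32)))
H=np.array([674,-131.3,35])
def P(u,n,y,a=60):
    a=np.radians(a);X=-u*np.cos(a)+n*np.sin(a);Z=u*np.sin(a)+n*np.cos(a)
    return H+[X-.0218*y,y+.0218*X,Z]
for u,nn in((12,24),(122,24),(122,10)): print(u,nn,[np.round(proj(c,P(u,nn,93+w))).tolist() for w in (-22.5,22.5)])
E
```

```text
t 44.12 tcp [623.1 -43.6 201.5] X [-0.049 -0.017 -0.999] Y [ 0.999  0.012 -0.049] F [-0.5  0.3 -0.5] gap 0.55 j [-0.27  0.24  0.16  1.53 -0.03  1.29]
[ 323  199   88  103 5731] [363. 247.] ((367.2852783203125, 250.08102416992188), (76.71932220458984, 114.58472442626953), 69.32556915283203)
12 24 [[405.0, 252.0], [409.0, 199.0]]
122 24 [[340.0, 305.0], [340.0, 229.0]]
122 10 [[320.0, 299.0], [319.0, 226.0]]
```

Request:
move_arm:
  rows:
    - {"delta_pos": [0,12,-5],"spin": -0.01,"jaw": 0.55}
    - {"delta_pos": [0,0,0],"spin": 0,"jaw": 0.55}
    - {"delta_pos": [12,1,0],"spin": 0,"jaw": 0.55}
    - {"delta_pos": [12,1,0],"spin": 0,"jaw": 0.55}
    - {"delta_pos": [12,1,0],"spin": 0,"jaw": 0.55}
    - {"delta_pos": [0,0,0],"spin": 0,"jaw": 0.55}

```text
time: 44.92
tcp_pos: [636.9, -39.3, 165.6]
eef_rot: [0.498, 0.478, 0.513, -0.51]
wrist_force: [-0.8, -0.1, -0.2]
finger_gap: 0.554
```

```bash
python3 -c "
from h import *
tell()"
```

```text
t 44.92 tcp [636.9 -39.3 165.6] X [-0.046 -0.018 -0.999] Y [ 0.999  0.022 -0.046] F [-0.8 -0.1 -0.2] gap 0.554 j [-0.25  0.28  0.14  1.47 -0.03  1.3 ]
```

Descend, then push it upright as before.

Request:
move_arm:
  rows:
    - {"delta_pos": [14,-0.5,0],"spin": 0,"jaw": 0.55}
    - {"delta_pos": [13,0,0],"spin": 0,"jaw": 0.55}
    - {"delta_pos": [0,0,0],"spin": 0,"jaw": 0.55}

```text
time: 45.3
tcp_pos: [634.8, -39.8, 136.5]
eef_rot: [0.498, 0.478, 0.513, -0.51]
wrist_force: [-0.1, 0.2, -0.0]
finger_gap: 0.547
```

```bash
python3 -c "
from h import *
tell()"
```

```text
t 45.3 tcp [634.8 -39.8 136.5] X [-0.046 -0.018 -0.999] Y [ 0.999  0.022 -0.047] F [-0.1  0.2 -0. ] gap 0.547 j [-0.25  0.28  0.09  1.42 -0.03  1.29]
```

Request:
move_arm:
  rows:
    - {"delta_pos": [0,2,0],"spin": 0,"jaw": 0.47}
    - {"delta_pos": [-1.8,6,0],"spin": 0,"jaw": 0.43}
    - {"delta_pos": [-2.1,6,0],"spin": 0,"jaw": 0.42}
    - {"delta_pos": [-2.1,6,0],"spin": 0,"jaw": 0.42}
    - {"delta_pos": [-2.1,6,0],"spin": 0,"jaw": 0.4}
    - {"delta_pos": [-2.1,6,0],"spin": 0,"jaw": 0.38}
    - {"delta_pos": [-2.1,6,0],"spin": 0,"jaw": 0.36}

```text
time: 46.18
tcp_pos: [676.8, -38.9, 149.3]
eef_rot: [0.499, 0.479, 0.512, -0.51]
wrist_force: [0.4, -0.5, 0.7]
finger_gap: 0.359
```

```bash
python3 -c "
from h import *
tell()"
```

```text
t 46.17 tcp [676.8 -38.9 149.3] X [-0.044 -0.019 -0.999] Y [ 0.999  0.022 -0.045] F [ 0.4 -0.5  0.7] gap 0.359 j [-0.24  0.4   0.26  1.47 -0.03  1.31]
```

Request:
move_arm:
  rows:
    - {"delta_pos": [-1,5,0],"spin": 0,"jaw": 0.32}
    - {"delta_pos": [0,2,0],"spin": 0,"jaw": 0.26}
    - {"delta_pos": [0,0,0],"spin": 0,"jaw": 0.2}
    - {"delta_pos": [0,0,0],"spin": 0,"jaw": 0.1}
    - {"delta_pos": [0,0,0],"spin": 0,"jaw": 0}
    - {"delta_pos": [0,0,0],"spin": 0,"jaw": 0}

```text
time: 46.92
tcp_pos: [684.1, -38.7, 150.0]
eef_rot: [0.499, 0.478, 0.512, -0.51]
wrist_force: [-0.5, -0.1, 0.4]
finger_gap: 0.157
```

```bash
python3 -c "
from h import *
tell()"
```

```text
t 46.92 tcp [684.1 -38.7 150. ] X [-0.045 -0.019 -0.999] Y [ 0.999  0.022 -0.045] F [-0.5 -0.1  0.4] gap 0.157 j [-0.23  0.43  0.29  1.48 -0.03  1.31]
```

Request:
move_arm:
  rows:
    - {"delta_pos": [-5,0,0],"spin": 0,"jaw": 0}
    - {"delta_pos": [-10,0,0],"spin": 0,"jaw": 0}
    - {"delta_pos": [-20,0,0],"spin": 0,"jaw": 0}
    - {"delta_pos": [-25,0,0],"spin": 0,"jaw": 0}
    - {"delta_pos": [-25,0,0],"spin": 0,"jaw": 0}
    - {"delta_pos": [-25,0,0],"spin": 0,"jaw": 0}
    - {"delta_pos": [-25,0,0],"spin": 0,"jaw": 0}
    - {"delta_pos": [0,0,0],"spin": 0,"jaw": 0}

```text
time: 47.92
tcp_pos: [690.7, -35.9, 292.6]
eef_rot: [0.499, 0.479, 0.511, -0.509]
wrist_force: [0.6, 0.3, -2.1]
finger_gap: 0.151
```

```bash
python3 -c "
from h import *
tell()
c,im=shot('top','t6')
cv2.imwrite('pics/c7.png',np.vstack([cv2.resize(im[190:320,190:340],(450,390),interpolation=cv2.INTER_CUBIC)]))"
```

```text
t 47.92 tcp [690.7 -35.9 292.6] X [-0.042 -0.019 -0.999] Y [ 0.999  0.022 -0.042] F [ 0.6  0.3 -2.1] gap 0.151 j [-0.23  0.49  0.63  1.75 -0.03  1.32]
```

Request:
move_arm:
  rows:
    - {"delta_pos": [0,0,0],"spin": -0.13,"jaw": 0}
    - {"delta_pos": [0,0,0],"spin": -0.13,"jaw": 0}
    - {"delta_pos": [0,-16,-19],"spin": 0,"jaw": 0}
    - {"delta_pos": [0,-20,-24],"spin": 0,"jaw": 0}
    - {"delta_pos": [0,-20,-24],"spin": 0,"jaw": 0}
    - {"delta_pos": [0,-20,-24],"spin": 0,"jaw": 0}
    - {"delta_pos": [0,-20,-24],"spin": 0,"jaw": 0}
    - {"delta_pos": [0,-20,-24],"spin": 0,"jaw": 0}
    - {"delta_pos": [0,-20,-24],"spin": 0,"jaw": 0}
    - {"delta_pos": [0,-20,-24],"spin": 0,"jaw": 0}
    - {"delta_pos": [0,-14,-16],"spin": 0,"jaw": 0}
    - {"delta_pos": [0,0,0],"spin": 0,"jaw": 0}

```text
time: 49.48
tcp_pos: [456.7, 114.6, 280.3]
eef_rot: [0.551, 0.404, 0.582, -0.44]
wrist_force: [0.5, -0.1, -0.5]
finger_gap: 0.158
```

```bash
python3 - <<'E'
from chk import *
s,r,c,g=peaks((537,133.4),.28,'w11')
print(' '.join(f"{int(-115+i/3)}:{int(g[i])}" for i in range(0,690,4)))
b=s["tcp_pos"]+95*r[:,0]; cen=np.array([464.9,112.7,b[2]]); print("bottom",b.round(1),"err tool",(r.T@(cen-b)).round(1))
E
```

```text
t 49.48 tcp [456.7 114.6 280.3] X [-0.066 -0.015 -0.998] Y [ 0.956  0.286 -0.067] F [ 0.5 -0.1 -0.5] gap 0.158 j [-0.02 -0.19 -0.14  1.69 -0.02  1.26]
-115:170 -113:170 -112:173 -111:175 -109:175 -108:174 -107:173 -105:173 -104:166 -103:142 -101:125 -100:129 -99:131 -97:131 -96:131 -95:130 -93:130 -92:128 -91:128 -89:132 -88:135 -87:126 -85:105 -84:110 -83:129 -81:131 -80:131 -79:131 -77:131 -76:131 -75:131 -73:131 -72:130 -71:131 -69:131 -68:130 -67:122 -65:105 -64:107 -63:131 -61:134 -60:132 -59:128 -57:126 -56:131 -55:131 -53:131 -52:132 -51:132 -49:131 -48:131 -47:129 -45:118 -44:89 -43:62 -41:88 -40:124 -39:134 -37:133 -36:129 -35:128 -33:130 -32:131 -31:132 -29:131 -28:130 -27:131 -25:130 -24:131 -23:129 -21:124 -20:106 -19:72 -17:55 -16:54 -15:79 -13:118 -12:134 -11:134 -9:131 -8:127 -7:129 -5:130 -4:129 -3:130 -1:128 0:119 1:98 2:64 3:54 5:53 6:52 7:68 9:110 10:134 11:137 13:136 14:131 15:129 17:132 18:134 19:135 21:138 22:139 23:138 25:126 26:90 27:60 29:58 30:58 31:59 33:58 34:71 35:129 37:167 38:174 39:171 41:168 42:167 43:169 45:166 46:146 47:95 49:62 50:64 51:62 53:60 54:60 55:60 57:67 58:117 59:164 61:174 62:173 63:154 65:95 66:44 67:42 69:43 70:43 71:46 73:45 74:44 75:44 77:49 78:46 79:47 81:50 82:50 83:51 85:73 86:109 87:126 89:133 90:142 91:156 93:172 94:178 95:183 97:188 98:190 99:192 101:193 102:194 103:194 105:194 106:194 107:194 109:194 110:194 111:193 113:194 114:193
bottom [450.4 113.2 185.5] err tool [-0.9 13.7  4.6]
```

Request:
move_arm:
  rows:
    - {"delta_pos": [0,10,2],"spin": 0,"jaw": 0}
    - {"delta_pos": [0,10,2],"spin": 0,"jaw": 0}
    - {"delta_pos": [30,0,0],"spin": 0,"jaw": 0}
    - {"delta_pos": [35,0,0],"spin": 0,"jaw": 0}
    - {"delta_pos": [20,0,0],"spin": 0,"jaw": 0}
    - {"delta_pos": [10,0,0],"spin": 0,"jaw": 0}
    - {"delta_pos": [0,0,0],"spin": 0,"jaw": 0}

```text
time: 50.4
tcp_pos: [477.8, 112.2, 178.3]
eef_rot: [0.55, 0.405, 0.582, -0.442]
wrist_force: [0.5, -0.3, -0.7]
finger_gap: 0.156
```

```bash
cat > go.py <<'E'
from h import *
s,r=tell()
b=s["tcp_pos"]+95*r[:,0]; cen=np.array([464.9,112.7,b[2]]); print("bottom",b.round(1),"err tool",(r.T@(cen-b)).round(1))
E
python3 go.py
```

```text
t 50.4 tcp [477.8 112.2 178.3] X [-0.067 -0.015 -0.998] Y [ 0.957  0.282 -0.069] F [ 0.5 -0.3 -0.7] gap 0.156 j [-0.03 -0.14 -0.28  1.51 -0.02  1.26]
bottom [471.4 110.8  83.5] err tool [ 0.4 -5.7 -3.7]
```

Request:
move_arm:
  rows:
    - {"delta_pos": [0,-2.5,-3],"spin": 0,"jaw": 0}
    - {"delta_pos": [0,0,0],"spin": 0,"jaw": 0}
    - {"delta_pos": [10,0,0],"spin": 0,"jaw": 0}
    - {"delta_pos": [10,0,0],"spin": 0,"jaw": 0}
    - {"delta_pos": [0,0,0],"spin": 0,"jaw": 0}

```text
time: 51.02
tcp_pos: [474.5, 114.2, 159.4]
eef_rot: [0.551, 0.406, 0.581, -0.441]
wrist_force: [0.5, -0.3, -0.9]
finger_gap: 0.155
```

```bash
python3 go.py; python3 - <<'E'
from chk import *
s,r,c,g=peaks((537,133.4),.28,'w12',y=(30,31.5))
print(' '.join(f"{int(-115+i/3)}:{int(g[i])}" for i in range(60,390,4)))
E
```

```text
t 51.02 tcp [474.5 114.2 159.4] X [-0.064 -0.015 -0.998] Y [ 0.957  0.282 -0.066] F [ 0.5 -0.3 -0.9] gap 0.155 j [-0.02 -0.15 -0.32  1.47 -0.02  1.26]
bottom [468.4 112.8  64.6] err tool [ 0.2 -3.4 -0.9]
t 51.02 tcp [474.5 114.2 159.4] X [-0.064 -0.015 -0.998] Y [ 0.957  0.282 -0.066] F [ 0.5 -0.3 -0.9] gap 0.155 j [-0.02 -0.15 -0.32  1.47 -0.02  1.26]
-95:134 -93:134 -92:132 -91:118 -89:110 -88:106 -87:101 -85:82 -84:63 -83:67 -81:115 -80:136 -79:135 -77:135 -76:134 -75:134 -73:134 -72:134 -71:134 -69:134 -68:135 -67:135 -65:130 -64:110 -63:95 -61:95 -60:93 -59:91 -57:126 -56:135 -55:134 -53:134 -52:134 -51:134 -49:133 -48:133 -47:133 -45:126 -44:118 -43:77 -41:64 -40:85 -39:87 -37:87 -36:110 -35:131 -33:133 -32:133 -31:131 -29:132 -28:132 -27:131 -25:132 -24:131 -23:133 -21:129 -20:109 -19:60 -17:56 -16:57 -15:66 -13:74 -12:80 -11:96 -9:118 -8:129 -7:130 -5:130 -4:129 -3:130 -1:127 0:109 1:63 2:57 3:59 5:55 6:62 7:67 9:77 10:93 11:115 13:139 14:147
```

Request:
move_arm:
  rows:
    - {"delta_pos": [5,-1.3,-0.5],"spin": 0,"jaw": 0}
    - {"delta_pos": [7,0,0],"spin": 0,"jaw": 0}
    - {"delta_pos": [7,0,0],"spin": 0,"jaw": 0}
    - {"delta_pos": [0,0,0],"spin": 0,"jaw": 0}

```text
time: 51.58
tcp_pos: [471.9, 114.0, 139.7]
eef_rot: [0.551, 0.406, 0.581, -0.441]
wrist_force: [-0.4, 0.5, -1.0]
finger_gap: 0.162
```

```bash
python3 go.py
```

```text
t 51.58 tcp [471.9 114.  139.7] X [-0.064 -0.015 -0.998] Y [ 0.957  0.282 -0.065] F [-0.4  0.5 -1. ] gap 0.162 j [-0.02 -0.16 -0.36  1.43 -0.02  1.26]
bottom [465.9 112.6  44.9] err tool [ 0.1 -0.9 -0.4]
```

Request:
move_arm:
  rows:
    - {"delta_pos": [7,0,0],"spin": 0,"jaw": 0}
    - {"delta_pos": [7,0,0],"spin": 0,"jaw": 0}
    - {"delta_pos": [5,0,0],"spin": 0,"jaw": 0}
    - {"delta_pos": [0,0,0],"spin": 0,"jaw": 0}

```text
time: 52.08
tcp_pos: [470.6, 113.7, 119.3]
eef_rot: [0.551, 0.406, 0.581, -0.441]
wrist_force: [-0.8, -0.3, -1.9]
finger_gap: 0.153
```

```bash
python3 go.py
```

```text
t 52.08 tcp [470.6 113.7 119.3] X [-0.064 -0.015 -0.998] Y [ 0.957  0.282 -0.065] F [-0.8 -0.3 -1.9] gap 0.153 j [-0.02 -0.15 -0.39  1.4  -0.02  1.26]
bottom [464.6 112.3  24.5] err tool [-0.   0.4 -0.3]
```

Request:
move_arm:
  rows:
    - {"delta_pos": [4,0,0],"spin": 0,"jaw": 0}
    - {"delta_pos": [2,0,0],"spin": 0,"jaw": 0}
    - {"delta_pos": [1,0,0],"spin": 0,"jaw": 0}
    - {"delta_pos": [1,0,0],"spin": 0,"jaw": 0}

```text
time: 52.58
tcp_pos: [470.4, 113.5, 111.3]
eef_rot: [0.551, 0.406, 0.581, -0.441]
wrist_force: [0.7, 0.7, -1.7]
finger_gap: 0.153
```

```bash
python3 go.py
```

```text
t 52.58 tcp [470.4 113.5 111.3] X [-0.063 -0.015 -0.998] Y [ 0.957  0.282 -0.065] F [ 0.7  0.7 -1.7] gap 0.153 j [-0.02 -0.15 -0.4   1.38 -0.02  1.26]
bottom [464.4 112.1  16.4] err tool [-0.   0.6 -0.4]
```

Request:
move_arm:
  rows:
    - {"delta_pos": [1,0,0],"spin": 0,"jaw": 0}
    - {"delta_pos": [1,0,0],"spin": 0,"jaw": 0}

```text
time: 52.82
tcp_pos: [470.4, 113.5, 109.3]
eef_rot: [0.551, 0.406, 0.58, -0.441]
wrist_force: [-1.0, 0.1, -1.5]
finger_gap: 0.155
```

```bash
python3 go.py
```

```text
t 52.83 tcp [470.4 113.5 109.3] X [-0.063 -0.015 -0.998] Y [ 0.957  0.282 -0.064] F [-1.   0.1 -1.5] gap 0.155 j [-0.02 -0.15 -0.41  1.38 -0.02  1.26]
bottom [464.5 112.1  14.5] err tool [-0.   0.6 -0.5]
```

Request:
move_arm:
  rows:
    - {"delta_pos": [1,0,0],"spin": 0,"jaw": 0}
    - {"delta_pos": [1,0,0],"spin": 0,"jaw": 0}
    - {"delta_pos": [1,0,0],"spin": 0,"jaw": 0}

```text
time: 53.2
tcp_pos: [470.5, 113.6, 107.4]
eef_rot: [0.552, 0.406, 0.58, -0.441]
wrist_force: [-3.8, 0.8, 11.4]
finger_gap: 0.155
```

```bash
python3 go.py
```

```text
t 53.2 tcp [470.5 113.6 107.4] X [-0.062 -0.015 -0.998] Y [ 0.957  0.282 -0.063] F [-3.8  0.8 11.4] gap 0.155 j [-0.02 -0.15 -0.41  1.37 -0.02  1.26]
bottom [464.6 112.2  12.6] err tool [-0.   0.4 -0.4]
```

Request:
move_arm:
  rows:
    - {"delta_pos": [1,0,0],"spin": 0,"jaw": 0}
    - {"delta_pos": [1,0,0],"spin": 0,"jaw": 0}

```text
time: 53.45
tcp_pos: [470.4, 113.6, 107.4]
eef_rot: [0.552, 0.406, 0.58, -0.44]
wrist_force: [-4.0, 0.7, 8.0]
finger_gap: 0.154
```

```bash
python3 go.py
```

```text
t 53.45 tcp [470.4 113.6 107.4] X [-0.061 -0.015 -0.998] Y [ 0.957  0.282 -0.063] F [-4.   0.7  8. ] gap 0.154 j [-0.02 -0.15 -0.41  1.37 -0.02  1.26]
bottom [464.6 112.1  12.6] err tool [-0.   0.4 -0.5]
```

Request:
move_arm:
  rows:
    - {"delta_pos": [0,0,0],"spin": 0,"jaw": 0.17}
    - {"delta_pos": [0,-0.5,0],"spin": 0,"jaw": 0.19}
    - {"delta_pos": [0,-0.5,0],"spin": 0,"jaw": 0.21}
    - {"delta_pos": [0,-1,0],"spin": 0,"jaw": 0.23}
    - {"delta_pos": [0,-1,0],"spin": 0,"jaw": 0.26}
    - {"delta_pos": [0,-1,0],"spin": 0,"jaw": 0.3}
    - {"delta_pos": [0,-1,0],"spin": 0,"jaw": 0.34}
    - {"delta_pos": [0,0,0],"spin": 0,"jaw": 0.4}
    - {"delta_pos": [0,0,0],"spin": 0,"jaw": 0.42}

```text
time: 54.58
tcp_pos: [465.5, 112.0, 107.8]
eef_rot: [0.552, 0.406, 0.58, -0.44]
wrist_force: [0.3, 0.8, 0.0]
finger_gap: 0.422
```

```bash
python3 go.py; python3 - <<'E'
from h import *
c,im=shot('wrist','w13')
hsv=cv2.cvtColor(im,cv2.COLOR_BGR2HSV); m=((hsv[...,0]<12)&(hsv[...,1]>140)&(hsv[...,2]>40)).astype(np.uint8)
n,l,st,ce=cv2.connectedComponentsWithStats(m)
for i in range(1,n):
    if st[i,4]>80:
        for row in range(st[i,1],st[i,1]+st[i,3],12):
            x=np.where(l[row]==i)[0]; print(row,x.min(),x.max(),end='; ')
        print()
E
```

```text
t 54.58 tcp [465.5 112.  107.8] X [-0.06  -0.015 -0.998] Y [ 0.957  0.282 -0.062] F [0.3 0.8 0. ] gap 0.422 j [-0.03 -0.17 -0.43  1.37 -0.02  1.26]
bottom [459.8 110.6  13. ] err tool [-0.3  5.5 -0.6]
218 321 338; 230 316 338; 242 312 338; 254 308 337; 266 304 337; 278 300 336; 290 299 336; 302 300 336; 314 300 335; 326 301 335; 338 301 334; 350 301 334; 362 301 333; 374 302 333; 
224 585 585; 236 585 622; 248 581 638; 260 578 639; 272 576 639; 284 573 638; 296 569 638; 308 579 639; 320 596 639; 332 616 639; 344 632 639;
```

Request:
move_arm:
  rows:
    - {"delta_pos": [-15,-0.8,0],"spin": 0,"jaw": 0.42}
    - {"delta_pos": [-20,-1,0],"spin": 0,"jaw": 0.42}
    - {"delta_pos": [-40,0,0],"spin": 0,"jaw": 0.42}
    - {"delta_pos": [-50,0,0],"spin": 0,"jaw": 0.5}
    - {"delta_pos": [-40,0,0],"spin": 0,"jaw": 0.6}
    - {"delta_pos": [0,0,0],"spin": 0,"jaw": 0.6}

```text
time: 55.38
tcp_pos: [473.8, 114.1, 283.0]
eef_rot: [0.553, 0.407, 0.579, -0.44]
wrist_force: [0.2, 0.2, -0.4]
finger_gap: 0.603
```

```bash
python3 - <<'E'
from h import *
tell(); c,im=shot('wrist','w14')
hsv=cv2.cvtColor(im,cv2.COLOR_BGR2HSV); m=((hsv[...,0]<12)&(hsv[...,1]>140)&(hsv[...,2]>40)).astype(np.uint8)
n,l,st,ce=cv2.connectedComponentsWithStats(m)
for i in range(1,n):
    if st[i,4]>80: print(st[i],ce[i].round(),onz(c,*ce[i],124).round(1))
a=.28
for k in(-75,75):
  for X in(k-7,k+7): print([np.round(proj(c,[537+X*np.cos(a)-y*np.sin(a),133.4+X*np.sin(a)+y*np.cos(a),124])).tolist() for y in(22,-22)])
E
```

```text
t 55.38 tcp [473.8 114.1 283. ] X [-0.057 -0.015 -0.998] Y [ 0.958  0.282 -0.059] F [ 0.2  0.2 -0.4] gap 0.603 j [-0.02 -0.15 -0.09  1.69 -0.02  1.26]
[  0 117  21  21  98] [  7. 126.] [182.8 119.3 124. ]
[  0 142  39  43 444] [ 21. 164.] [196.3  90.3 124. ]
[  3 174  44  89 987] [ 25. 218.] [201.3  40.9 124. ]
[315 187  18  62 862] [324. 219.] [464.3 121.4 124. ]
[ 456  189   55   64 1866] [485. 220.] [595.4 160.4 124. ]
[[313.0, 203.0], [313.0, 252.0]]
[[330.0, 203.0], [329.0, 252.0]]
[[492.0, 206.0], [485.0, 256.0]]
[[509.0, 206.0], [501.0, 256.0]]
```

Request:
move_arm:
  rows:
    - {"delta_pos": [0,0,0],"spin": 0.13,"jaw": 0.6}
    - {"delta_pos": [0,0,0],"spin": 0.13,"jaw": 0.6}
    - {"delta_pos": [0,12,42],"spin": 0,"jaw": 0.6}
    - {"delta_pos": [0,12,42],"spin": 0,"jaw": 0.6}
    - {"delta_pos": [0,12,42],"spin": 0,"jaw": 0.6}
    - {"delta_pos": [0,12,42],"spin": 0,"jaw": 0.6}
    - {"delta_pos": [0,12,42],"spin": 0,"jaw": 0.6}
    - {"delta_pos": [0,12,42],"spin": 0,"jaw": 0.6}
    - {"delta_pos": [0,12,42],"spin": 0,"jaw": 0.6}
    - {"delta_pos": [0,12,42],"spin": 0,"jaw": 0.6}
    - {"delta_pos": [0,12,42],"spin": 0,"jaw": 0.6}
    - {"delta_pos": [0,12,42],"spin": 0,"jaw": 0.6}

```text
time: 56.92
tcp_pos: [599.1, -312.0, 267.3]
eef_rot: [0.489, 0.474, 0.522, -0.514]
wrist_force: [0.6, 0.7, 0.2]
finger_gap: 0.601
```

```bash
python3 -c "
from h import *
tell()"
```

```text
t 56.92 tcp [ 599.1 -312.   267.3] X [-0.074 -0.008 -0.997] Y [ 0.997  0.022 -0.074] F [0.6 0.7 0.2] gap 0.601 j [-0.65  0.44  0.52  1.71 -0.05  0.9 ]
```

Request:
move_arm:
  rows:
    - {"delta_pos": [0,15,18],"spin": 0,"jaw": 0.6}
    - {"delta_pos": [0,15,18],"spin": 0,"jaw": 0.6}
    - {"delta_pos": [25,0,0],"spin": 0,"jaw": 0.6}
    - {"delta_pos": [25,0,0],"spin": 0,"jaw": 0.6}
    - {"delta_pos": [20,0,0],"spin": 0,"jaw": 0.6}
    - {"delta_pos": [0,0,0],"spin": 0,"jaw": 0.6}

```text
time: 57.68
tcp_pos: [622.4, -351.4, 183.7]
eef_rot: [0.483, 0.474, 0.525, -0.516]
wrist_force: [0.2, 0.4, -0.2]
finger_gap: 0.598
```

```bash
python3 - <<'E'
from h import *
tell(); c,im=shot('wrist','w15')
hsv=cv2.cvtColor(im,cv2.COLOR_BGR2HSV); m=((hsv[...,0]<16)&(hsv[...,1]>110)&(hsv[...,2]>25)).astype(np.uint8)
n,l,st,ce=cv2.connectedComponentsWithStats(m)
for i in range(1,n):
    if st[i,4]>300: print(st[i],ce[i].round(),onz(c,*ce[i],158).round(1),hsv[l==i].mean(0).round())
E
```

```text
t 57.67 tcp [ 622.4 -351.4  183.7] X [-0.084 -0.    -0.996] Y [ 0.996  0.019 -0.084] F [ 0.2  0.4 -0.2] gap 0.598 j [-0.67  0.57  0.54  1.6  -0.05  0.88]
[ 307  197   36  143 4597] [325. 266.] [ 622.3 -336.6  158. ] [ 12. 150.  64.]
```

Request:
move_arm:
  rows:
    - {"delta_pos": [15,1.5,-1],"spin": 0,"jaw": 0.6}
    - {"delta_pos": [12,1,0],"spin": 0,"jaw": 0.6}
    - {"delta_pos": [4,0,0],"spin": 0,"jaw": 0.5}
    - {"delta_pos": [0,0,0],"spin": 0,"jaw": 0.35}
    - {"delta_pos": [0,0,0],"spin": 0,"jaw": 0.2}
    - {"delta_pos": [0,0,0],"spin": 0,"jaw": 0}
    - {"delta_pos": [0,0,0],"spin": 0,"jaw": 0}

```text
time: 58.6
tcp_pos: [622.7, -351.0, 154.3]
eef_rot: [0.484, 0.474, 0.524, -0.516]
wrist_force: [-0.1, 0.0, -2.2]
finger_gap: 0.191
```

```bash
python3 -c "
from h import *
tell()"
```

```text
t 58.6 tcp [ 622.7 -351.   154.3] X [-0.082 -0.003 -0.997] Y [ 0.996  0.018 -0.082] F [-0.1  0.  -2.2] gap 0.191 j [-0.67  0.56  0.47  1.55 -0.05  0.88]
```

Request:
move_arm:
  rows:
    - {"delta_pos": [6.3,-10,0],"spin": 0,"jaw": 0}
    - {"delta_pos": [7.2,-9.4,0],"spin": 0,"jaw": 0}
    - {"delta_pos": [8,-8.8,0],"spin": 0,"jaw": 0}
    - {"delta_pos": [8.6,-8,0],"spin": 0,"jaw": 0}
    - {"delta_pos": [9.3,-7.3,0],"spin": 0,"jaw": 0}
    - {"delta_pos": [0,0,0],"spin": 0,"jaw": 0}

```text
time: 59.35
tcp_pos: [582.8, -351.7, 126.2]
eef_rot: [0.491, 0.477, 0.519, -0.512]
wrist_force: [-3.9, -1.7, -9.6]
finger_gap: 0.19
```

```bash
cat > arc.py <<'E'
from h import *
s,r=tell(); t=s["tcp_pos"]
g=t-2*r[:,0]; X=g[0]-(674+.0218*210+1.0); Z=g[2]-35
a=np.degrees(np.arctan2(Z,-X)-np.arctan2(12,135)); print("angle",a.round(1),"rad",np.hypot(X,Z).round(1),"ref 135.5")
E
python3 arc.py
```

```text
t 59.35 tcp [ 582.8 -351.7  126.2] X [-0.063 -0.008 -0.998] Y [ 0.998  0.021 -0.064] F [-3.9 -1.7 -9.6] gap 0.19 j [-0.71  0.43  0.25  1.44 -0.05  0.84]
angle 38.9 rad 134.3 ref 135.5
```

Request:
move_arm:
  rows:
    - {"delta_pos": [9.5,-6.8,0],"spin": 0,"jaw": 0}
    - {"delta_pos": [10.2,-6,0],"spin": 0,"jaw": 0}
    - {"delta_pos": [10.7,-5,0],"spin": 0,"jaw": 0}
    - {"delta_pos": [11.1,-4,0],"spin": 0,"jaw": 0}
    - {"delta_pos": [11.3,-3.1,0],"spin": 0,"jaw": 0}
    - {"delta_pos": [0,0,0],"spin": 0,"jaw": 0}

```text
time: 60.1
tcp_pos: [554.0, -352.4, 82.7]
eef_rot: [0.492, 0.476, 0.519, -0.512]
wrist_force: [0.3, -2.1, -10.3]
finger_gap: 0.19
```

```bash
python3 arc.py
```

```text
t 60.1 tcp [ 554.  -352.4   82.7] X [-0.063 -0.011 -0.998] Y [ 0.998  0.022 -0.063] F [  0.3  -2.1 -10.3] gap 0.19 j [-0.74  0.37  0.09  1.34 -0.05  0.81]
angle 16.5 rad 134.9 ref 135.5
```

Request:
move_arm:
  rows:
    - {"delta_pos": [11.5,-2.8,0],"spin": 0,"jaw": 0}
    - {"delta_pos": [11,-1.7,0],"spin": 0,"jaw": 0}
    - {"delta_pos": [10,-0.8,0],"spin": 0,"jaw": 0}
    - {"delta_pos": [4,0,0],"spin": 0,"jaw": 0}
    - {"delta_pos": [2,0,0],"spin": 0,"jaw": 0}
    - {"delta_pos": [1,0,0],"spin": 0,"jaw": 0}

```text
time: 60.85
tcp_pos: [544.9, -352.7, 47.2]
eef_rot: [0.491, 0.475, 0.519, -0.513]
wrist_force: [-5.4, 3.2, 4.8]
finger_gap: 0.191
```

```bash
python3 arc.py
```

```text
t 60.85 tcp [ 544.9 -352.7   47.2] X [-0.067 -0.011 -0.998] Y [ 0.998  0.022 -0.067] F [-5.4  3.2  4.8] gap 0.191 j [-0.75  0.37  0.03  1.27 -0.05  0.8 ]
angle 0.9 rad 135.3 ref 135.5
```

Request:
move_arm:
  rows:
    - {"delta_pos": [2,0,0],"spin": 0,"jaw": 0}
    - {"delta_pos": [2,0,0],"spin": 0,"jaw": 0}

```text
time: 61.1
tcp_pos: [544.6, -352.7, 44.4]
eef_rot: [0.491, 0.475, 0.52, -0.513]
wrist_force: [-4.7, 1.8, 4.8]
finger_gap: 0.193
```

```bash
python3 arc.py
```

```text
t 61.1 tcp [ 544.6 -352.7   44.4] X [-0.067 -0.011 -0.998] Y [ 0.997  0.022 -0.068] F [-4.7  1.8  4.8] gap 0.193 j [-0.75  0.37  0.03  1.27 -0.05  0.8 ]
angle -0.3 rad 135.3 ref 135.5
```

Keep pressing until the stop carries the load.

Request:
move_arm:
  rows:
    - {"delta_pos": [2.5,0,0],"spin": 0,"jaw": 0}
    - {"delta_pos": [2.5,0,0],"spin": 0,"jaw": 0}

```text
time: 61.35
tcp_pos: [544.6, -352.8, 42.6]
eef_rot: [0.491, 0.474, 0.52, -0.513]
wrist_force: [-10.7, 8.3, 25.0]
finger_gap: 0.188
```

```bash
python3 arc.py
```

```text
t 61.35 tcp [ 544.6 -352.8   42.6] X [-0.067 -0.012 -0.998] Y [ 0.997  0.023 -0.067] F [-10.7   8.3  25. ] gap 0.188 j [-0.75  0.37  0.03  1.27 -0.05  0.8 ]
angle -1.0 rad 135.2 ref 135.5
```

Request:
move_arm:
  rows:
    - {"delta_pos": [3,0,0],"spin": 0,"jaw": 0}
    - {"delta_pos": [3,0,0],"spin": 0,"jaw": 0}

```text
time: 61.6
tcp_pos: [544.6, -352.8, 42.7]
eef_rot: [0.492, 0.474, 0.519, -0.514]
wrist_force: [-11.1, 9.3, 22.2]
finger_gap: 0.187
```

```bash
python3 arc.py
```

```text
t 61.6 tcp [ 544.6 -352.8   42.7] X [-0.067 -0.013 -0.998] Y [ 0.997  0.024 -0.067] F [-11.1   9.3  22.2] gap 0.187 j [-0.75  0.37  0.03  1.27 -0.06  0.8 ]
angle -1.0 rad 135.2 ref 135.5
```

Request:
move_arm:
  rows:
    - {"delta_pos": [0,0,0],"spin": 0,"jaw": 0.3}
    - {"delta_pos": [0,0,0],"spin": 0,"jaw": 0.45}
    - {"delta_pos": [0,0,0],"spin": 0,"jaw": 0.5}
    - {"delta_pos": [-20,-1,0],"spin": 0,"jaw": 0.5}
    - {"delta_pos": [-30,-1,0],"spin": 0,"jaw": 0.5}
    - {"delta_pos": [-50,0,0],"spin": 0,"jaw": 0.5}
    - {"delta_pos": [-50,0,0],"spin": 0,"jaw": 0.5}
    - {"delta_pos": [-50,0,0],"spin": 0,"jaw": 0.5}
    - {"delta_pos": [0,0,0],"spin": 0,"jaw": 0.5}
    - {"delta_pos": [0,0,0],"spin": 0,"jaw": 0.5}

```text
time: 62.85
tcp_pos: [557.5, -350.3, 257.2]
eef_rot: [0.495, 0.474, 0.516, -0.513]
wrist_force: [0.2, 0.6, 0.3]
finger_gap: 0.499
```

```bash
python3 - <<'E'
from h import *
tell(); c,im=shot('wrist','w16')
hsv=cv2.cvtColor(im,cv2.COLOR_BGR2HSV); m=((hsv[...,0]<16)&(hsv[...,1]>110)&(hsv[...,2]>25)).astype(np.uint8)
n,l,st,ce=cv2.connectedComponentsWithStats(m)
for i in range(1,n):
    if st[i,4]>300:
        r=cv2.minAreaRect(np.argwhere(l==i)[:,::-1].astype(np.float32)); print(st[i],ce[i].round(),onz(c,*r[0],47).round(1),np.round(r[1]))
ct,it=shot('top','t9'); cs,i2=shot('side','s9')
a=cv2.resize(it[170:360,85:485],(800,380),interpolation=cv2.INTER_CUBIC); b=cv2.resize(i2[170:320,140:480],(499,220),interpolation=cv2.INTER_CUBIC)
o=np.zeros((600,800,3),np.uint8); o[:380]=a; o[380:,:499]=b; cv2.imwrite('pics/fin.png',o)
E
```

```text
t 62.85 tcp [ 557.5 -350.3  257.2] X [-0.06  -0.018 -0.998] Y [ 0.998  0.024 -0.06 ] F [0.2 0.6 0.3] gap 0.499 j [-0.74  0.34  0.39  1.64 -0.05  0.81]
[315 169  15  68 940] [322. 202.] [ 545.5 -338.6   47. ] [67. 14.]
```

View pics/fin.png

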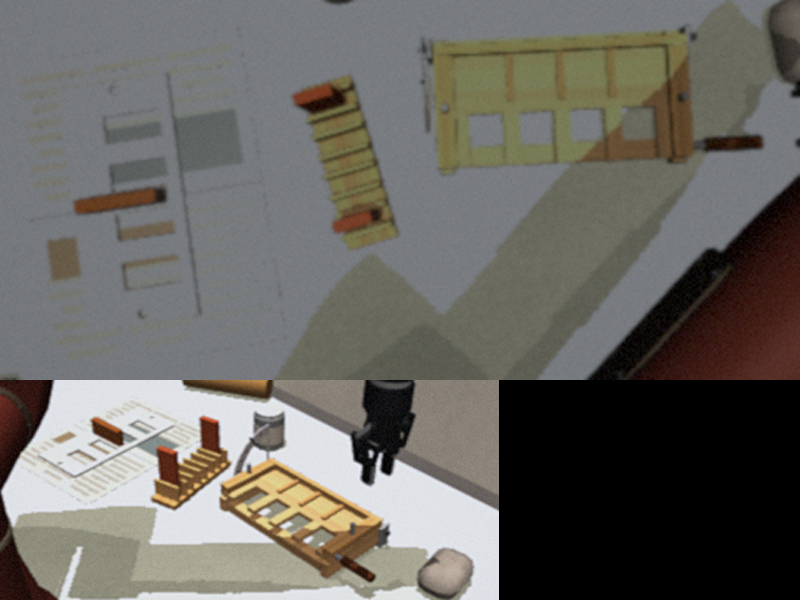

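The picture shows the stencil flat on the newspaper with its handle up and both tiles upright in the two end slots of the rack. The tray is level, with its handle at (545.5, −338.6) against (545.2, −338.8) at the start. The gripper is clear of everything.

```bash
python3 -c "
from station import bot
print(bot.hand_in())"
```

```text
the job is handed in; nothing more can be done
None
```

The job is done and handed in at about 63 s of the 210 s allowed; no verdict is reported.

**What I did:**
1. I lifted the stencil straight up off its dowels and laid it flat, handle up, on the newspaper.
2. I tipped the tray by its handle to about 59.5–60°. I worked this out from how far the handle moved and checked it against the wrist picture; I never read the scale itself.
3. Only tile1 and tile4 were there. I pushed each one upright, pinched it through its thickness near the top edge, and set it down slowly until it touched: tile4 in the far end slot, tile1 in the near one.
4. I pushed the tray back down until its stop took about 25 N.

**Last checks:** In the final pictures, both tiles stand upright in separate slots and the stencil lies inside the paper's edges. The tray handle is within 1 mm of where it started. The gripper is clear, and I saw no sign of the tin, tape or stone being touched.

**What went wrong or disagreed:**
- **Rack:** It got knocked about 50 mm aside while I carried the first tile. I measured it again from close up before placing.
- **Gripper tilt:** The moves cannot correct tilt, and it crept up to about 4–5°.
    - The stencil was tilted about 3° while carried. Pressing it gently onto the paper brought it to about 1° before release.
    - Tile1 was set down tilted about 3.6°. I opened the jaws slowly so it could settle upright.

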